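Put the wooden tram away in the latched display case

TASK

Put the wooden tram away in the glass-topped display case: turn the brass catch on the front of the case fully aside, then raise the glass lid, which has a bow handle in front, smoothly, without letting it fall or flinging it, until it rests open against its stops. Then stand the tram on its wheels on the empty plinth inside, centred and straight along the plinth (either end to the front), set down rather than dropped, and leave the lid open, with the catch aside and the other models and the things on the desk where they are.

Things in the scene. Friction and masses are not known exactly. Their poses are not given: they have to be found in the camera images.
- case: Wooden table-top display case, 180 deep (x) by 360 wide (y), fixed. Origin: centre of its underside; x points to its back, y to its left; its front (-x) roughly faces the robot. Walls 12 thick, front 63 and back 102 high; a lid sloping 12 degrees (front lower) covers it. A block 42 wide, 78 high, on the front wall at y = -125 (out to x = -132) carries the catch.
- case_floor (a point): centre of the case's inner floor, 10 above the desk. Two dividers 6 thick, their tops 30 above the desk, at y = -57 and +57 in the case's frame, make three bays 108 wide (y) and 156 long (x), centred at y = -114, 0 and +114.
- lid_hinge (a point): middle of the lid's hinge axis, which runs along the case's y at (90, 0, 110) in the case's frame. The lid: wooden rails 16 thick round a glass pane, 187 from the axis to its front face, 360 wide, about 0.55 kg.
- lid (a joint): lid angle, rad: 0 shut, 1.78 upright, 1.95 resting open on its stops (10 degrees back past upright). Its front goes up, then to the case's back. Nothing holds it up short of upright: let go, it falls shut; past upright it falls slowly back on its stops. It cannot open while the catch lies over it.
- lid_handle (a point): middle of the grip bar of the lid's brass bow handle: round bar 10 thick, 110 long along the case's y, in the lid's plane, 217 from the hinge axis, 30 in front of the lid's front rail (25 clear). Lid shut: at (-122, 0, 65) in the case's frame, only the desk beneath; lid open: 324 high. A closed fingertip under it from the front, tilted some 35 degrees from vertical, can carry it up the whole arc.
- catch (a joint): angle of the turning catch, rad: 0 locked (its nose lies 14 over the lid's front rail), 1.57 fully aside at its stop, along the case's front; clear of the lid from 1.25. Grows counter-clockwise seen from above: the stud goes from the front to the case's right (-y). Stays where left; needs about 0.05 N m. Starts at 0 to 0.15.
- catch_pivot (a point): pivot of the catch, on its upright axis at the underside of its plate, at (-113, -125, 85) in the case's frame
- catch_stud (a point): top centre of the catch's upright round brass stud, 14 thick, 27 tall, on the tail of the catch's flat plate (69 long, 16 wide, 8 thick, its top 93 above the desk). Its axis is 37 from the pivot, its top 120 above the desk. With the catch at 0 it is in front (-x) of the pivot.
- tram: wooden model tram on the desk, 130 long (x), 40 wide (y), 48 high, about 0.2 kg, stands upright; origin: centre of its underside. Flat sides 40 apart from 10 to 40 above its underside, for the grip.
- plinth: flat dark wooden plinth lying loose in one of the case's three bays (which one varies), 145 long (x, along the bay), 80 wide (y), 6 thick, nothing on it; origin: centre of its underside, on the case's inner floor. The tram's place.
- car: wooden model car in one of the other bays, 112 by 48 by 38; origin: centre of its underside. Leave alone.
- loco: wooden model steam engine in one of the other bays, 130 by 38 by 54; origin: centre of its underside. Leave alone.
- tin: square tin with white lid, 74 by 74 by 71; origin: centre of its underside. Leave alone.
- glasses_case: black spectacle case, 160 by 62 by 37; origin: centre of its underside. Leave alone.
- magnifier: magnifying glass lying flat, lens 102 across, handle to -x, 18 high; origin: under the lens centre. Leave alone.
- brush: dusting brush lying along its x, about 200 long and under 30 high; origin: under its middle. Leave alone.

How it is judged:
By the outcome, as a careful person would: the job done as asked, in the order asked, and still so for the second after the job is handed in, with the robot touching nothing.
It also fails if it takes over 72 s, if anything falls off the work surface, if the arm or the gripper's body presses on something with over 40 N, if the wrist force passes 120 N, or if a joint passes its speed limit or range.

ROBOT

A 6-joint arm with a two-finger parallel gripper is mounted at the origin on the work surface. World frame = base frame: x ahead of the robot, y to its left, z up, the work surface at z = 0. Lengths are in m, angles in rad, forces in N, time in s.
With the tool pointing down it reaches from about 0.25 to 0.725 m from the base axis. Payload 4 kg.
Tool frame: the origin (TCP) lies midway between the tips of the shut fingers; the grasp point (between the pads) lies 19 mm behind it; z points along the fingers, x is the direction in which the jaws open and shut, and the axes are right-handed (so a half turn about z gives the same grasp; the last joint's range is limited). The gripper opens to 85 mm and grips with 20 to 120 N. Pads are 22 mm wide; open, the fingers measure 114 mm over their backs; the gripper's body (76 mm by 85 mm) begins 54 mm behind the grasp point. The pads swing forward as they close: fully open they stand 13 mm farther back than shut.
Start: joints at [-1.115, 0.241, 0.005, 1.335, 0, 1.571], TCP at [0.22, -0.449, 0.231] pointing down, gripper open.
Joint ranges: [-2.72, 2.72], [-1.05, 1.87], [-1.09, 1.28], [-1.99, 2.15], [-1.42, 1.44], [-3.14, 3.14]. Speed limits (rad/s): [2.79, 2.79, 3.14, 3.14, 3.14, 3.14].

INTERFACE

Orientations are given as a unit quaternion [x, y, z, w].
In Python, from workcell import bot, vision, ticket gives the robot as it stands.
- The arm moves only by the tool play_rows, never from a script. Its argument "deltas" is one flat list of numbers, 5 for each row, row after row: the opening, from 0 (shut) to 1 (fully open), then the shift along the tool's x, y, z in units of 60 mm (1.0 is 60 mm), then the turn about the tool's z in degrees. A call has 1 to 12 rows; each row shifts and turns the pose as measured when the row begins, along the tool's axes as they then stand; what a row does not reach is not made up. A row lasts 1/8 s, in which the tool goes at most 62.5 mm and 10.7 degrees, less where a joint would pass 70% of its speed; a pose out of reach is approached as far as the arm can. A call is refused whole if a number of a shift passes 1 or a number of a turn 10.7, either way. A call with a gripper value outside its range is refused whole. The fingers move at their own pace and stop on an object; the grip force is fixed at half the most. Time passes only in rows, so rows that do not move let the fingers close. It gives the time, the measured TCP pose, the force and the opening at its end, in the units of the state.
- bot.get_obs(): the state, without advancing time (a new reading comes with each control period).
- vision.camera(name): name is "scene" or "top" or "wrist"; returns a dict with "color" (420x560x3 uint8, blue, green, red), "intrinsics" (3x3 intrinsics, pixels), "rvec" (rotation vector, rad) and "tvec" (3), from world to camera coordinates, as OpenCV has them. Camera axes: x right, y down, z forward; pixel columns grow to the right and rows downward; lengths in m; the calibration is good to about 2 mm. The wrist camera is an equidistant fisheye: a pixel r from the principal point sees the ray r / f radians off the axis. A picture is of the moment at which its call begins. There is no depth.
- ticket.job_done(): hands the job in, once; it reports no verdict.
The state is a dict: "clock": time; "joint_pos": joint angles; "joint_vel": joint speeds; "tau": joint torques, N m; "eef_pos": TCP position; "tool_rot": TCP orientation; "ft_force": force on the tool from outside, world axes, zero at the start; "ft_torque": the same for the moment, N m; "grip_width": finger opening in m.
Only numpy, scipy, OpenCV 4.12 (cv2) and the standard library are available. Lean on these libraries where they do the work, as an engineer would, in place of code of your own. Each camera call takes 0.05 s, during which the arm holds its last target. There are 200 camera calls.

## Working session

There is one attempt and no reset: what is moved stays moved. The work goes in short steps, Python scripts to look and compute and a tool call to move; the robot and the scene stay as the last step left them, time stands still between calls to the robot, and variables do not carry over. Pictures are saved under pics/ and viewed, about 8 in all and at most 12, crops included, and the job is handed in when it is done.

Besides the shell and the picture viewer there is one more tool, called after "Request:" by a JSON object that holds its "name" and its "arguments", one argument or row to a line. play_rows: Moves the arm, as the interface text tells. Its arguments: {"type":"object","properties":{"deltas":{"type":"array"}},"required":["deltas"]}

```bash
ls; mkdir -p pics; python3 - <<'E'
from workcell import bot, vision
import cv2
for n in ["scene","top"]:
    c=vision.camera(n); cv2.imwrite(f"pics/{n}0.png",c["color"]); print(n,c["intrinsics"].tolist(),c["rvec"],c["tvec"])
o=bot.get_obs(); print(o)
E
```

```text
pics
scene [[450.3898084054824, 0.0, 272.03280167640605], [0.0, 450.3898084054824, 213.86650177032462], [0.0, 0.0, 1.0]] [ 2.23423722  1.30099454 -0.4051919 ] [-0.23176027 -0.33344164  1.62585781]
top [[505.3883219290564, 0.0, 280.02325458436115], [0.0, 505.3883219290564, 201.7295080415788], [0.0, 0.0, 1.0]] [ 2.12735424 -2.14786831  0.13666863] [-0.02347319  0.53493067  1.51051829]
{'clock': 0.1, 'joint_pos': array([-1.11498078e+00,  2.41318363e-01,  3.86357666e-03,  1.33523176e+00,
        2.58322851e-06,  1.57079977e+00]), 'joint_vel': array([-0.0013494 , -0.00254443,  0.0035537 , -0.0002758 , -0.00038828,
       -0.00257329]), 'tau': array([ 3.08797771e-04, -3.73138225e+01,  2.53010166e+01,  1.08636546e-02,
       -6.64403888e-05, -8.13484320e-06]), 'eef_pos': array([ 0.21984446, -0.4484335 ,  0.2305134 ]), 'tool_rot': array([ 8.48584222e-01, -5.29059473e-01, -8.01322329e-04, -5.01111749e-04]), 'ft_force': array([-0.14256637, -0.550785  ,  0.47688213]), 'ft_torque': array([-0.00965898, -0.00133815, -0.00620537]), 'grip_width': 0.08525428487003661}
```

View pics/top0.png

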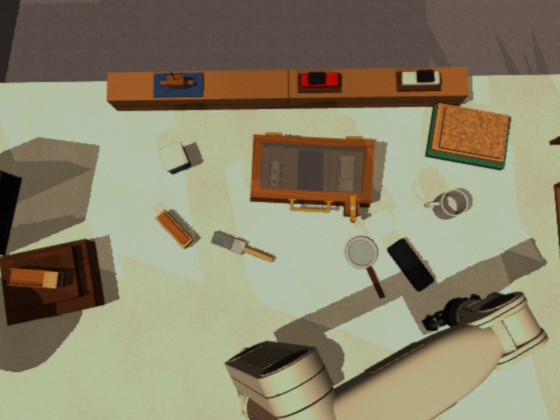

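View pics/scene0.png

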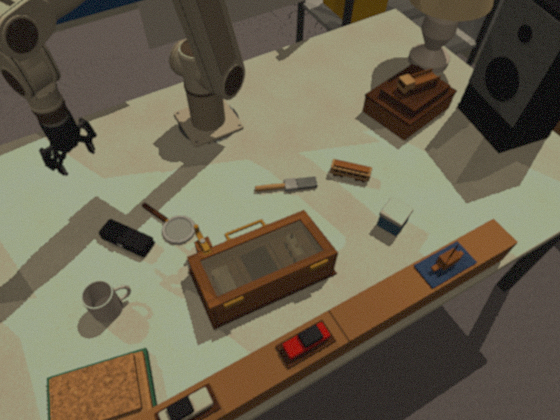

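The top view shows the case around (312,170), with the plinth in the middle bay, the handle at (310,206) and the catch at (353,208). The tram is at (174,229). I'll zoom in to measure these.

```bash
cat > h.py <<'E'
import numpy as np, cv2
from scipy.spatial.transform import Rotation as R
from workcell import bot, vision
def ray(c,uv):
    K=c["intrinsics"]; Rm=cv2.Rodrigues(np.array(c["rvec"]))[0]; t=np.array(c["tvec"]).ravel()
    d=Rm.T@np.linalg.solve(K,[uv[0],uv[1],1.]); return -Rm.T@t,d
def px2w(c,uv,z):
    o,d=ray(c,uv); return o+d*(z-o[2])/d[2]
def proj(c,P):
    return cv2.projectPoints(np.array(P,float).reshape(-1,3),np.array(c["rvec"]),np.array(c["tvec"]),c["intrinsics"],None)[0].reshape(-1,2)
def case2w(cp,P):
    x,y,a=cp; P=np.array(P,float).reshape(-1,3); c,s=np.cos(a),np.sin(a)
    return np.c_[x+c*P[:,0]-s*P[:,1],y+s*P[:,0]+c*P[:,1],P[:,2]]
E
python3 - <<'E'
import cv2,numpy as np
a=cv2.imread("pics/top0.png")
im=cv2.resize(a[125:230,240:385],None,fx=5,fy=5,interpolation=cv2.INTER_CUBIC)
cv2.imwrite("pics/c1.png",im)
b=cv2.imread("pics/top0.png")[195:255,145:205]; s=cv2.imread("pics/scene0.png")[150:190,320:380]
b=cv2.resize(b,(600,600),interpolation=cv2.INTER_CUBIC)
cv2.imwrite("pics/c2.png",b)
E
```

```text
(no output)
```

View pics/c1.png

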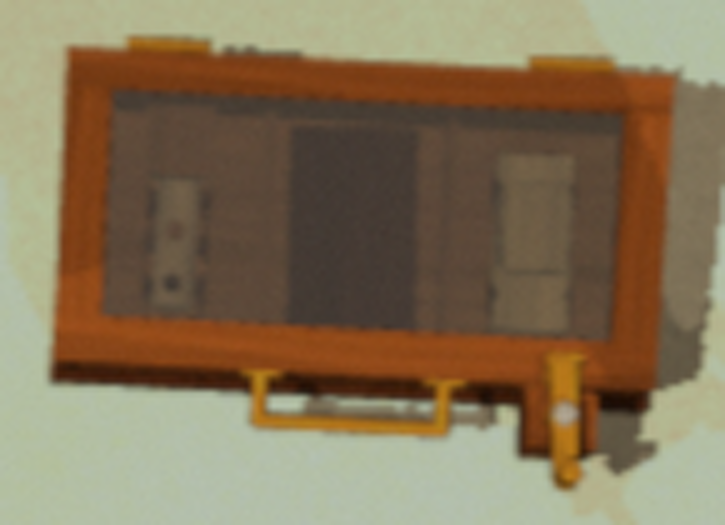

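View pics/c2.png

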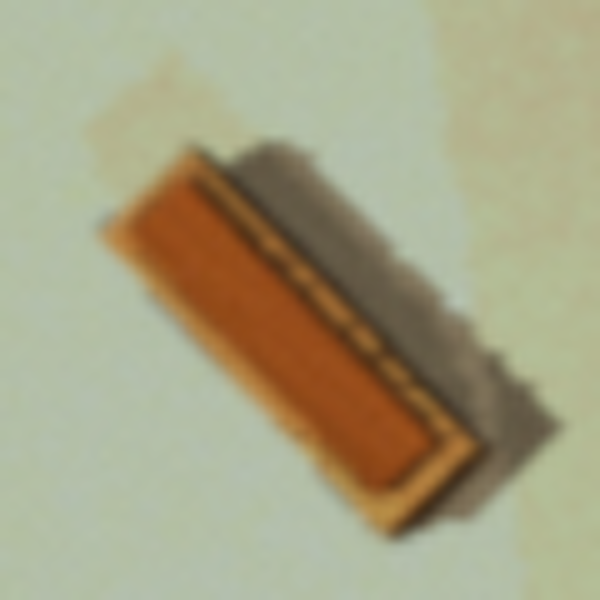

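```bash
python3 - <<'E'
from h import *
from scipy.optimize import least_squares
c=vision.camera("top"); 
f=lambda p:((p[0]+.5)/5-.5+240,(p[1]+.5)/5-.5+125)
obs=[((52,360),(-.0946,.18,.079)),((657,388),(-.0946,-.18,.079)),((350,425),(-.122,0,.069)),((565,412),(-.113,-.125,.095)),
((255,422),(-.122,.055,.069)),((446,431),(-.122,-.055,.069)),((68,47),(.0913,.18,.118)),((675,72),(.0913,-.18,.118))]
U=np.array([f(o[0]) for o in obs]);P=[o[1] for o in obs]
s=least_squares(lambda q:(proj(c,case2w(q,P))-U).ravel(),[.6,0,0],loss='soft_l1')
print(s.x,np.degrees(s.x[2]));print((proj(c,case2w(s.x,P))-U).round(2))
print("stud",px2w(c,f((567,468)),.12)[:2],"pivot",px2w(c,f((565,412)),.095)[:2],"pred",case2w(s.x,[-.113,-.125,.085]),"hand",case2w(s.x,[-.122,0,.065]))
g=lambda p:((p[0]+.5)/10-.5+145,(p[1]+.5)/10-.5+195)
A=[px2w(c,g(p),.048)[:2] for p in [(190,180),(135,225),(385,490),(435,440)]]
print("roof",np.round(A,4),np.mean(A,0))
B=[px2w(c,g(p),.042)[:2] for p in [(190,150),(100,225),(395,540),(490,445)]]
print("body",np.round(B,4),np.mean(B,0))
for Q in (A,B):
    d=(Q[2]+Q[3]-Q[0]-Q[1]);print("yaw",np.degrees(np.arctan2(d[1],d[0])),np.linalg.norm(d)/2,np.linalg.norm(Q[1]-Q[0]))
o=bot.get_obs();print(R.from_quat(o["tool_rot"]).as_matrix().round(3))
Rm=cv2.Rodrigues(np.array(c["rvec"]))[0];print("cam",-Rm.T@c["tvec"])
for n,p in [("lens",(361,251)),("maghandle",(381,296)),("gc",(411,264)),("tin",(174,157)),("brush",(242,247)),("brushL",(214,237)),("brushR",(274,261))]: print(n,px2w(c,p,.02)[:2].round(3))
E
```

```text
[ 0.62733743 -0.12524442 -0.05874572] -3.365881763653209
[[ 0.14  0.6 ]
 [-0.16  0.69]
 [ 0.19 -0.03]
 [ 0.18  0.42]
 [ 0.84 -0.31]
 [-0.63 -0.36]
 [-0.37 -0.63]
 [-0.11 -0.29]]
stud [ 0.47250022 -0.23991289] pivot [ 0.50843088 -0.24288855] pred [[ 0.50719337 -0.24339435  0.085     ]] hand [[ 0.50554788 -0.11808157  0.065     ]]
roof [[0.5039 0.3269]
 [0.4902 0.3433]
 [0.4088 0.2653]
 [0.4238 0.2504]] [0.45668069 0.29647291]
body [[0.5139 0.3286]
 [0.491  0.3557]
 [0.3941 0.2632]
 [0.4226 0.2348]] [0.45539519 0.2955755 ]
yaw -136.25766590697083 0.11171713968850977 0.021396849710151617
yaw -135.3155302581122 0.132399120712786 0.03542758184307272
[[ 0.44  -0.898 -0.001]
 [-0.898 -0.44   0.001]
 [-0.002 -0.    -1.   ]]
cam [ 0.30998712 -0.05505216  1.57138301]
lens [ 0.383 -0.274]
maghandle [ 0.247 -0.33 ]
gc [ 0.342 -0.424]
tin [0.684 0.305]
brush [0.398 0.09 ]
brushL [0.43  0.176]
brushR [ 0.355 -0.008]
```

```bash
cat >> h.py <<'E'
CP=(.6273,-.1252,-.0587)
def state():
    o=bot.get_obs(); M=R.from_quat(o["tool_rot"]).as_matrix()
    yaw=np.degrees(np.arctan2(M[1,0],M[0,0]))
    print("t %.2f"%o["clock"],"tcp",o["eef_pos"].round(4),"yaw %.1f"%yaw,"tilt %.2f"%np.degrees(np.arccos(-M[2,2])),"F",o["ft_force"].round(1),"w %.4f"%o["grip_width"],"q",o["joint_pos"].round(3))
    return o["eef_pos"],yaw
def plan(wps,p=None,yaw=None):
    """wps: (xyz,yaw_deg,open,rows). prints the shift in tool units per row (tool pointing down)"""
    if p is None: p,yaw=state()
    for t,y,g,n in wps:
        p0,y0=np.array(p),yaw; t=np.array(t,float)
        for k in range(n):
            a=np.radians(yaw); d=(p0+(t-p0)*(k+1)/n-p)/.06
            dy=(y-y0)/n
            print([g,round(d[0]*np.cos(a)+d[1]*np.sin(a),2),round(d[0]*np.sin(a)-d[1]*np.cos(a),2),round(-d[2],2),round(-dy,1)])
            p=p0+(t-p0)*(k+1)/n; yaw+=dy
        print("--")
E
python3 - <<'E'
from h import *
plan([((.471,-.2405,.18),-93.4,1,6),((.471,-.2405,.115),-93.4,1,3)])
E
```

```text
t 0.15 tcp [ 0.2199 -0.4485  0.2306] yaw -63.9 tilt 0.09 F [ 0.5  0.4 -0.3] w 0.0857 q [-1.115  0.241  0.004  1.335  0.     1.571]
[1, np.float64(-0.21), np.float64(-0.88), np.float64(0.14), np.float64(4.9)]
[1, np.float64(-0.29), np.float64(-0.86), np.float64(0.14), np.float64(4.9)]
[1, np.float64(-0.36), np.float64(-0.83), np.float64(0.14), np.float64(4.9)]
[1, np.float64(-0.43), np.float64(-0.8), np.float64(0.14), np.float64(4.9)]
[1, np.float64(-0.5), np.float64(-0.76), np.float64(0.14), np.float64(4.9)]
[1, np.float64(-0.56), np.float64(-0.71), np.float64(0.14), np.float64(4.9)]
--
[1, np.float64(-0.0), np.float64(0.0), np.float64(0.36), np.float64(-0.0)]
[1, np.float64(-0.0), np.float64(0.0), np.float64(0.36), np.float64(-0.0)]
[1, np.float64(-0.0), np.float64(0.0), np.float64(0.36), np.float64(-0.0)]
--
```

Request:
{"name": "play_rows", "arguments": {
  "deltas": [1,-0.21,-0.88,0.14,4.9,1,-0.29,-0.86,0.14,4.9,1,-0.36,-0.83,0.14,4.9,1,-0.43,-0.8,0.14,4.9,1,-0.5,-0.76,0.14,4.9,1,-0.56,-0.71,0.14,4.9,1,0,0,0,0]
}}

```text
clock: 1.02
eef_pos: [0.4789, -0.237, 0.1762]
tool_rot: [-0.679, 0.735, 0.001, -0.001]
ft_force: [-0.9, 0.2, -0.2]
grip_width: 0.0852
```

```bash
python3 - <<'E'
from h import *
plan([((.471,-.2405,.14),-93.4,1,3),((.471,-.2405,.102),-93.4,1,3)])
c=vision.camera("wrist"); cv2.imwrite("pics/w1.png",c["color"]); print(c["intrinsics"].tolist(),c["rvec"],c["tvec"])
E
```

```text
t 1.02 tcp [ 0.4789 -0.237   0.1762] yaw -94.5 tilt 0.18 F [-0.9  0.2 -0.2] w 0.0852 q [-0.46   0.34  -0.004  1.229  0.     2.761]
[1, np.float64(0.02), np.float64(0.04), np.float64(0.2), np.float64(-0.4)]
[1, np.float64(0.02), np.float64(0.04), np.float64(0.2), np.float64(-0.4)]
[1, np.float64(0.02), np.float64(0.04), np.float64(0.2), np.float64(-0.4)]
--
[1, np.float64(-0.0), np.float64(0.0), np.float64(0.21), np.float64(-0.0)]
[1, np.float64(-0.0), np.float64(0.0), np.float64(0.21), np.float64(-0.0)]
[1, np.float64(-0.0), np.float64(0.0), np.float64(0.21), np.float64(-0.0)]
--
[[325.19226210127806, 0.0, 282.70759121045694], [0.0, 325.19226210127806, 208.98643377541535], [0.0, 0.0, 1.0]] [-1.98917797  2.15447185  0.31076921] [-0.19898717  0.45510637  0.46718496]
```

View pics/w1.png

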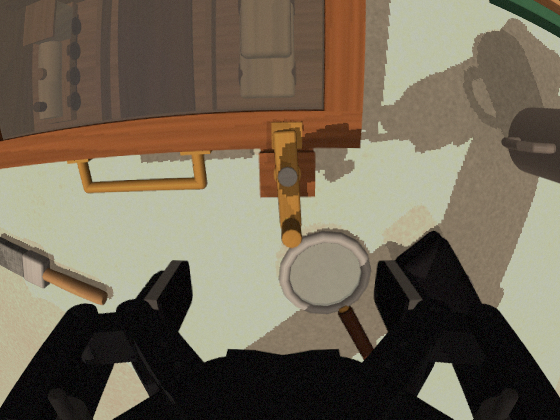

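The wrist view shows the stud top at about (291,239), the pivot at (288,177) and the handle bar running from (87,187) to (203,184). Next I'll refine these positions.

```bash
cat >> h.py <<'E'
def fray(c,uv,z):
    K=c["intrinsics"]; v=np.array([(uv[0]-K[0,2])/K[0,0],(uv[1]-K[1,2])/K[1,1]]); th=np.linalg.norm(v)
    d=np.r_[v/th*np.sin(th),np.cos(th)] if th>0 else np.array([0,0,1.])
    Rm=cv2.Rodrigues(np.array(c["rvec"]))[0]; o=-Rm.T@np.array(c["tvec"]).ravel(); d=Rm.T@d
    return o+d*(z-o[2])/d[2]
E
python3 - <<'E'
from h import *
c=vision.camera("wrist")
print("stud",fray(c,(291,239),.12),"piv",fray(c,(288,177),.095),"hL",fray(c,(87,187),.068),"hR",fray(c,(203,184),.068))
print(case2w(CP,[[-.15,-.125,.12],[-.113,-.125,.1],[-.122,.05,.065],[-.122,-.05,.065]]))
E
```

```text
stud [ 0.46969337 -0.24409137  0.12      ] piv [ 0.50650463 -0.2453249   0.095     ] hL [ 0.51053187 -0.06449965  0.068     ] hR [ 0.50171384 -0.17659588  0.068     ]
[[ 0.47022507 -0.24118476  0.12      ]
 [ 0.50716134 -0.24335541  0.1       ]
 [ 0.50844344 -0.06812883  0.065     ]
 [ 0.50257681 -0.16795659  0.065     ]]
```

Request:
{"name": "play_rows", "arguments": {
  "deltas": [1,0.02,0.04,0.25,-0.4,1,0.02,0.04,0.25,-0.4,1,0.02,0.04,0.25,-0.4,1,0,0,0.15,0]
}}

```text
clock: 1.62
eef_pos: [0.4643, -0.2466, 0.1204]
tool_rot: [-0.683, 0.731, 0.001, -0.001]
ft_force: [-0.6, -0.3, -0.7]
grip_width: 0.0851
```

```bash
python3 - <<'E'
from h import *
plan([((.470,-.2427,.102),-93.4,1,2)])
E
```

```text
t 1.62 tcp [ 0.4643 -0.2466  0.1204] yaw -93.9 tilt 0.21 F [-0.6 -0.3 -0.7] w 0.0851 q [-4.870e-01  3.680e-01 -1.190e-01  1.088e+00 -2.000e-03  2.723e+00]
[1, np.float64(-0.04), np.float64(-0.04), np.float64(0.15), np.float64(-0.3)]
[1, np.float64(-0.04), np.float64(-0.04), np.float64(0.15), np.float64(-0.3)]
--
```

Request:
{"name": "play_rows", "arguments": {
  "deltas": [1,-0.04,-0.04,0.15,0,1,-0.04,-0.04,0.15,0,1,0,0,0,0]
}}

```text
clock: 2.0
eef_pos: [0.4683, -0.2428, 0.1005]
tool_rot: [-0.682, 0.732, 0.002, -0.002]
ft_force: [0.9, -0.2, 1.0]
grip_width: 0.0852
```

Request:
{"name": "play_rows", "arguments": {
  "deltas": [0,0,0,0,0,0,0,0,0,0,0,0,0,0,0,0,0,0,0,0,0,0,0,0,0,0,0,0,0,0]
}}

```text
clock: 2.75
eef_pos: [0.4695, -0.2428, 0.1019]
tool_rot: [-0.682, 0.731, 0.001, -0.001]
ft_force: [0.5, -0.8, -1.1]
grip_width: 0.0119
```

```bash
python3 - <<'E'
from h import *
p,y=state()
piv=np.array([.5068,-.2445]); a0=np.arctan2(p[1]-piv[1],p[0]-piv[0]); print("phi0",np.degrees(a0)%360-176.6, np.hypot(*(p[:2]-piv)))
w=[]
pp=np.array(p);n=10;end=90
phi0=(np.degrees(a0)%360)-176.6
for k in range(1,n+1):
    ph=phi0+(92-phi0)*k/n; a=np.radians(176.6+ph)
    w.append(((*(piv+.037*np.array([np.cos(a),np.sin(a)])),p[2]),y+(92-phi0)*k/n,0,1))
plan(w,p,y)
E
```

```text
t 2.75 tcp [ 0.4695 -0.2428  0.1019] yaw -94.0 tilt 0.14 F [ 0.5 -0.8 -1.1] w 0.0119 q [-4.760e-01  3.890e-01 -1.390e-01  1.044e+00 -2.000e-03  2.735e+00]
phi0 0.8530574454312898 0.03735009620587428
[0, np.float64(0.1), np.float64(-0.02), np.float64(-0.0), np.float64(-9.1)]
--
[0, np.float64(0.1), np.float64(-0.01), np.float64(-0.0), np.float64(-9.1)]
--
[0, np.float64(0.1), np.float64(-0.01), np.float64(-0.0), np.float64(-9.1)]
--
[0, np.float64(0.1), np.float64(-0.01), np.float64(-0.0), np.float64(-9.1)]
--
[0, np.float64(0.1), np.float64(-0.01), np.float64(-0.0), np.float64(-9.1)]
--
[0, np.float64(0.1), np.float64(-0.01), np.float64(-0.0), np.float64(-9.1)]
--
[0, np.float64(0.1), np.float64(-0.01), np.float64(-0.0), np.float64(-9.1)]
--
[0, np.float64(0.1), np.float64(-0.01), np.float64(-0.0), np.float64(-9.1)]
--
[0, np.float64(0.1), np.float64(-0.01), np.float64(-0.0), np.float64(-9.1)]
--
[0, np.float64(0.1), np.float64(-0.01), np.float64(-0.0), np.float64(-9.1)]
--
```

Request:
{"name": "play_rows", "arguments": {
  "deltas": [0,0.1,-0.01,0,-9.1,0,0.1,-0.01,0,-9.1,0,0.1,-0.01,0,-9.1,0,0.1,-0.01,0,-9.1,0,0.1,-0.01,0,-9.1,0,0,0,0,0]
}}

```text
clock: 3.5
eef_pos: [0.482, -0.2708, 0.1019]
tool_rot: [0.917, -0.4, 0.001, -0.001]
ft_force: [0.5, 0.1, 1.6]
grip_width: 0.0115
```

```bash
cat > cs.py <<'E'
from h import *
p,y=state()
piv=np.array([.5068,-.2445]); v=p[:2]-piv; phi0=np.degrees(np.arctan2(v[1],v[0]))%360-176.6
print("phi",phi0,np.hypot(*v)); w=[];n=6
for k in range(1,n+1):
    ph=phi0+(93-phi0)*k/n; a=np.radians(176.6+ph)
    w.append(((*(piv+.037*np.array([np.cos(a),np.sin(a)])),.1019),y+(-3.4-y)*k/n,0,1))
plan(w,p,y)
E
python3 cs.py
```

```text
t 3.50 tcp [ 0.482  -0.2708  0.1019] yaw -47.1 tilt 0.11 F [0.5 0.1 1.6] w 0.0115 q [-5.130e-01  4.300e-01 -7.400e-02  1.065e+00  1.000e-03  1.881e+00]
phi 50.105056254041244 0.03609983720658654
[0, np.float64(0.08), np.float64(0.01), np.float64(-0.0), np.float64(-7.3)]
--
[0, np.float64(0.08), np.float64(-0.01), np.float64(-0.0), np.float64(-7.3)]
--
[0, np.float64(0.08), np.float64(-0.01), np.float64(-0.0), np.float64(-7.3)]
--
[0, np.float64(0.08), np.float64(-0.01), np.float64(-0.0), np.float64(-7.3)]
--
[0, np.float64(0.08), np.float64(-0.01), np.float64(-0.0), np.float64(-7.3)]
--
[0, np.float64(0.08), np.float64(-0.01), np.float64(-0.0), np.float64(-7.3)]
--
```

Request:
{"name": "play_rows", "arguments": {
  "deltas": [0,0.08,0.01,0,-7.3,0,0.08,-0.01,0,-7.3,0,0.08,-0.01,0,-7.3,0,0.08,-0.01,0,-7.3,0,0.08,-0.01,0,-7.3,0,0.08,-0.01,0,-7.3,0,0.03,0,0,0]
}}

```text
clock: 4.38
eef_pos: [0.5062, -0.2809, 0.1017]
tool_rot: [1.0, -0.029, -0.002, -0.001]
ft_force: [-5.1, -1.0, 5.2]
grip_width: 0.0113
```

```bash
python3 cs.py|head -2
```

```text
t 4.38 tcp [ 0.5062 -0.2809  0.1017] yaw -3.3 tilt 0.28 F [-5.1 -1.   5.2] w 0.0113 q [-5.060e-01  4.820e-01  9.000e-03  1.103e+00 -1.000e-03  1.122e+00]
phi 92.45721158649135 0.036392119351701994
```

Request:
{"name": "play_rows", "arguments": {
  "deltas": [0,0.05,0,0,0,0,0.03,0,0,0]
}}

```text
clock: 4.62
eef_pos: [0.5061, -0.2808, 0.1018]
tool_rot: [0.999, -0.034, -0.007, -0.001]
ft_force: [-3.6, 0.5, 3.3]
grip_width: 0.0112
```

Request:
{"name": "play_rows", "arguments": {
  "deltas": [0.6,0,0,0,0,0.6,0,0,0,0,0.6,0,0,0,0,0.6,0,0,-0.3,0,0.6,0,0,-0.5,0]
}}

```text
clock: 5.25
eef_pos: [0.5057, -0.28, 0.1475]
tool_rot: [0.999, -0.036, -0.009, -0.002]
ft_force: [0.1, -0.0, 1.0]
grip_width: 0.0511
```

```bash
python3 - <<'E'
from h import *
h=case2w(CP,[-.122,.035,.065])[0]+np.array([.0003,-.0015,0]); print(h)
plan([((h[0],h[1],.18),-3.4,.6,5),((h[0],h[1],.06),-3.4,.6,4)])
c=vision.camera("wrist"); cv2.imwrite("pics/w2.png",c["color"])
E
```

```text
[ 0.50786345 -0.08460299  0.065     ]
t 5.25 tcp [ 0.5057 -0.28    0.1475] yaw -4.1 tilt 1.04 F [ 0.1 -0.   1. ] w 0.0511 q [-0.503  0.454  0.091  1.225 -0.005  1.139]
[0.6, np.float64(-0.04), np.float64(-0.65), np.float64(-0.11), np.float64(-0.1)]
[0.6, np.float64(-0.04), np.float64(-0.65), np.float64(-0.11), np.float64(-0.1)]
[0.6, np.float64(-0.04), np.float64(-0.65), np.float64(-0.11), np.float64(-0.1)]
[0.6, np.float64(-0.03), np.float64(-0.65), np.float64(-0.11), np.float64(-0.1)]
[0.6, np.float64(-0.03), np.float64(-0.65), np.float64(-0.11), np.float64(-0.1)]
--
[0.6, np.float64(0.0), np.float64(-0.0), np.float64(0.5), np.float64(0.0)]
[0.6, np.float64(0.0), np.float64(-0.0), np.float64(0.5), np.float64(0.0)]
[0.6, np.float64(0.0), np.float64(-0.0), np.float64(0.5), np.float64(0.0)]
[0.6, np.float64(0.0), np.float64(-0.0), np.float64(0.5), np.float64(0.0)]
--
```

View pics/w2.png

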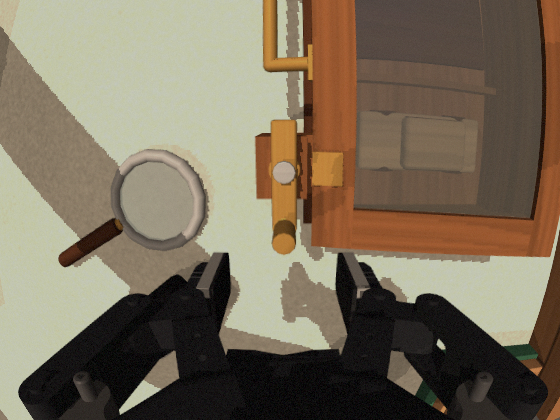

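The catch now lies along the front, fully aside: the stud is at (284,235) straight right of the pivot at (284,172). Next is the handle.

Request:
{"name": "play_rows", "arguments": {
  "deltas": [0.25,-0.04,-0.65,-0.06,0,0.25,-0.04,-0.65,0,0,0.25,-0.04,-0.65,0,0,0.25,-0.03,-0.65,0,0,0.25,-0.03,-0.65,0,0,0.25,0,0,0,0]
}}

```text
clock: 6.05
eef_pos: [0.5155, -0.0821, 0.1578]
tool_rot: [0.999, -0.037, -0.0, 0.001]
ft_force: [0.6, -0.4, 0.4]
grip_width: 0.0212
```

```bash
python3 - <<'E'
from h import *
h=case2w(CP,[-.122,.035,.065])[0]+np.array([.0003,-.0015,0])
plan([((h[0],h[1],.10),-3.4,.25,2)])
c=vision.camera("wrist"); cv2.imwrite("pics/w3.png",c["color"])
E
```

```text
t 6.05 tcp [ 0.5155 -0.0821  0.1578] yaw -4.3 tilt 0.17 F [ 0.6 -0.4  0.4] w 0.0212 q [-0.156  0.327 -0.074  1.17  -0.003  1.489]
[0.25, np.float64(-0.06), np.float64(0.03), np.float64(0.48), np.float64(-0.4)]
[0.25, np.float64(-0.06), np.float64(0.02), np.float64(0.48), np.float64(-0.4)]
--
```

View pics/w3.png

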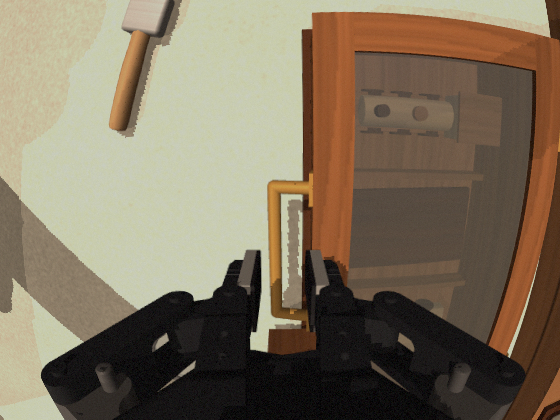

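The bar runs from column 274.5 at row 187 to 276 at row 313. I'll convert that to positions.

```bash
python3 - <<'E'
from h import *
c=vision.camera("wrist")
a,b=fray(c,(274.5,187),.065),fray(c,(276,313),.065); m=(a+b)/2
print(a,b,m,np.degrees(np.arctan2(a[0]-b[0],a[1]-b[1])), case2w(CP,[-.122,0,.065]))
d=(a-b)/np.linalg.norm(a-b); t=m+.03*d; print(t)
plan([((t[0]-.0005,t[1],.10),-3.4,.25,2)])
E
```

```text
[ 0.51156361 -0.06535956  0.065     ] [ 0.50329954 -0.17640886  0.065     ] [ 0.50743158 -0.12088421  0.065     ] 4.2559941719962415 [[ 0.50551013 -0.11804271  0.065     ]]
[ 0.50965796 -0.09096694  0.065     ]
t 6.15 tcp [ 0.5156 -0.0843  0.1579] yaw -4.5 tilt 0.22 F [-0.2  0.5  1.1] w 0.0217 q [-0.16   0.327 -0.073  1.17  -0.004  1.489]
[0.25, np.float64(-0.05), np.float64(0.06), np.float64(0.48), np.float64(-0.5)]
[0.25, np.float64(-0.05), np.float64(0.06), np.float64(0.48), np.float64(-0.5)]
--
```

Request:
{"name": "play_rows", "arguments": {
  "deltas": [0.25,-0.05,0.06,0.48,-0.5,0.25,-0.05,0.05,0.48,-0.5,0.25,0,0,0,0]
}}

```text
clock: 6.52
eef_pos: [0.5104, -0.0946, 0.0998]
tool_rot: [0.999, -0.032, 0.002, 0.003]
ft_force: [0.1, -0.3, -0.5]
grip_width: 0.0212
```

```bash
python3 - <<'E'
from h import *
plan([((.5085,-.09,.085),-3.4,.25,1),((.5085,-.09,.05),-3.4,.25,3)])
E
```

```text
t 6.53 tcp [ 0.5104 -0.0946  0.0998] yaw -3.7 tilt 0.37 F [ 0.1 -0.3 -0.5] w 0.0212 q [-0.18   0.37  -0.174  1.022 -0.005  1.455]
[0.25, np.float64(-0.04), np.float64(-0.07), np.float64(0.25), np.float64(-0.3)]
--
[0.25, np.float64(0.0), np.float64(-0.0), np.float64(0.19), np.float64(-0.0)]
[0.25, np.float64(0.0), np.float64(-0.0), np.float64(0.19), np.float64(-0.0)]
[0.25, np.float64(0.0), np.float64(-0.0), np.float64(0.19), np.float64(-0.0)]
--
```

Request:
{"name": "play_rows", "arguments": {
  "deltas": [0.25,-0.04,-0.07,0.25,-0.3,0.25,0,0,0.19,0,0.25,0,0,0.19,0,0.25,0,0,0.19,0,0.25,0,0,0,0]
}}

```text
clock: 7.15
eef_pos: [0.5113, -0.0939, 0.052]
tool_rot: [0.999, -0.032, 0.004, 0.004]
ft_force: [-0.4, 1.0, 0.0]
grip_width: 0.0213
```

Request:
{"name": "play_rows", "arguments": {
  "deltas": [0,-0.03,0,0,0,0,0,0,0,0,0,0,0,0,0,0,0,0,0,0]
}}

```text
clock: 7.65
eef_pos: [0.5082, -0.0937, 0.0523]
tool_rot: [0.999, -0.032, 0.003, 0.004]
ft_force: [-1.1, -0.3, -1.6]
grip_width: 0.0079
```

```bash
python3 - <<'E'
from h import *
state()
E
```

```text
t 7.65 tcp [ 0.5082 -0.0937  0.0523] yaw -3.7 tilt 0.55 F [-1.1 -0.3 -1.6] w 0.0079 q [-0.179  0.418 -0.244  0.901 -0.006  1.457]
```

```bash
cat > arc.py <<'E'
from h import *
import sys
e_to=float(sys.argv[1]); n=int(sys.argv[2])
o=bot.get_obs(); M=R.from_quat(o["tool_rot"]).as_matrix(); p=o["eef_pos"]; state()
OFF=.0127; bar=p-M[:,2]*OFF
ux=np.array([np.cos(CP[2]),np.sin(CP[2]),0]); uy=np.array([-ux[1],ux[0],0])
H=np.array([.5082,-.0937,.065])+ux*.217*np.cos(np.radians(12))+np.array([0,0,.217*np.sin(np.radians(12))])
v=bar-H; hx,hz=v@ux,v[2]; e=np.degrees(np.arctan2(hz,-hx)); print("elev %.1f"%e,"r %.4f"%np.hypot(hx,hz),"lat %.4f"%(v@uy))
prev=bar
for k in range(1,n+1):
    a=np.radians(e+(e_to-e)*k/n); q=H+ux*(-.217*np.cos(a))+np.array([0,0,.217*np.sin(a)])
    d=M.T@(q-prev)/.06; prev=q; print(np.round(d,2).tolist(), q.round(3).tolist() if k==n else "")
E
python3 arc.py 20 8
python3 - <<'E'
import numpy as np
from scipy.optimize import least_squares
D=[([.241,.004,1.335],np.hypot(.2199,-.4485),.2306),([.340,-.004,1.229],np.hypot(.4789,.237),.1762),([.368,-.119,1.088],np.hypot(.4643,.2466),.1204),([.389,-.139,1.044],np.hypot(.4695,.2428),.1019),([.43,-.074,1.065],np.hypot(.482,.2708),.1019),([.482,.009,1.103],np.hypot(.5062,.2809),.1017),([.327,-.074,1.17],np.hypot(.5155,.0821),.1578),([.37,-.174,1.022],np.hypot(.5104,.0946),.0998),([.418,-.244,.901],np.hypot(.5082,.0937),.0523)]
def fk(x,q):
    c,z0,L1,al,L2,be,T=x; a=q[0]+al; b=q[0]-q[1]+be; g=q[0]-q[1]+q[2]
    return np.array([c+L1*np.sin(a)+L2*np.sin(b)+T*np.cos(g), z0+L1*np.cos(a)+L2*np.cos(b)-T*np.sin(g)])
f=lambda x:np.r_[np.concatenate([(fk(x,q)-[r,z])*1000 for q,r,z in D]),(x-[0,.25,.35,0,.4,1.4,.3])*.3]
s=least_squares(f,[0,.25,.35,0,.4,1.4,.3]);print(s.x.round(3),np.abs(s.fun[:-7]).max())
for z in (.25,.28,.315):
    best=max((fk(s.x,[a,b,np.pi/2-a+b])[0],a,b) for a in np.linspace(-1.05,1.87,300) for b in np.linspace(-1.09,1.28,300) if abs(fk(s.x,[a,b,np.pi/2-a+b])[1]-z)<.004 and -1.99<np.pi/2-a+b<2.15); print(z,best)
E
```

```text
t 7.65 tcp [ 0.5082 -0.0937  0.0523] yaw -3.7 tilt 0.55 F [-1.1 -0.3 -1.6] w 0.0079 q [-0.179  0.418 -0.244  0.901 -0.006  1.457]
elev -12.0 r 0.2170 lat 0.0001
[-0.04, 0.0, -0.25] 
[-0.02, 0.0, -0.25] 
[-0.01, 0.0, -0.25] 
[0.01, 0.0, -0.25] 
[0.03, 0.0, -0.25] 
[0.05, 0.0, -0.25] 
[0.06, 0.0, -0.24] 
[0.08, 0.0, -0.24] [0.517, -0.094, 0.184]
[-1.000e-03  1.800e-01  4.930e-01  2.000e-03  3.910e-01  1.548e+00
  3.450e-01] 0.42930147159835064
0.25 (np.float64(0.7722943827630531), np.float64(0.9617725752508359), np.float64(1.28))
0.28 (np.float64(0.7556201914386811), np.float64(0.9227090301003344), np.float64(1.28))
0.315 (np.float64(0.7331582217216295), np.float64(0.8738795986622072), np.float64(1.28))
```

Request:
{"name": "play_rows", "arguments": {
  "deltas": [0,-0.03,0,-0.12,0,0,-0.03,0,-0.2,0,0,-0.01,0,-0.25,0,0,0.01,0,-0.25,0,0,0.03,0,-0.25,0,0,0.05,0,-0.25,0,0,0.06,0,-0.24,0]
}}

```text
clock: 8.52
eef_pos: [0.5097, -0.0938, 0.1516]
tool_rot: [0.999, -0.033, 0.001, 0.005]
ft_force: [1.5, -1.2, -4.9]
grip_width: 0.008
```

```bash
python3 arc.py 45 9
```

```text
t 8.53 tcp [ 0.5097 -0.0938  0.1516] yaw -3.7 tilt 0.53 F [ 1.5 -1.2 -4.9] w 0.0080 q [-0.177  0.322 -0.097  1.148 -0.009  1.459]
elev 14.4 r 0.2177 lat 0.0001
[0.07, 0.0, -0.2] 
[0.07, 0.0, -0.2] 
[0.08, 0.0, -0.2] 
[0.1, 0.0, -0.19] 
[0.11, 0.0, -0.19] 
[0.12, 0.0, -0.18] 
[0.13, 0.0, -0.17] 
[0.14, 0.0, -0.16] 
[0.15, 0.0, -0.16] [0.567, -0.097, 0.264]
```

Working well; force is about 5 N.

Request:
{"name": "play_rows", "arguments": {
  "deltas": [0,0.07,0,-0.21,0,0,0.07,0,-0.2,0,0,0.09,0,-0.2,0,0,0.1,0,-0.19,0,0,0.11,0,-0.19,0,0,0.12,0,-0.18,0,0,0.13,0,-0.17,0,0,0.14,0,-0.16,0,0,0.15,0,-0.16,0]
}}

```text
clock: 9.65
eef_pos: [0.5683, -0.0975, 0.2569]
tool_rot: [0.999, -0.033, -0.002, 0.005]
ft_force: [3.1, -2.4, -8.3]
grip_width: 0.0075
```

```bash
python3 arc.py 72 9
```

```text
t 9.65 tcp [ 0.5683 -0.0975  0.2569] yaw -3.8 tilt 0.64 F [ 3.1 -2.4 -8.3] w 0.0075 q [-0.164  0.39   0.279  1.462 -0.011  1.472]
elev 46.4 r 0.2203 lat -0.0002
[0.17, -0.0, -0.08] 
[0.14, 0.0, -0.11] 
[0.14, 0.0, -0.11] 
[0.15, 0.0, -0.1] 
[0.15, -0.0, -0.09] 
[0.16, -0.0, -0.08] 
[0.16, -0.0, -0.08] 
[0.17, -0.0, -0.07] 
[0.17, -0.0, -0.06] [0.653, -0.102, 0.316]
```

Request:
{"name": "play_rows", "arguments": {
  "deltas": [0,0.16,0,-0.09,0,0,0.14,0,-0.11,0,0,0.14,0,-0.11,0,0,0.15,0,-0.1,0,0,0.15,0,-0.09,0,0,0.16,0,-0.08,0,0,0.16,0,-0.08,0]
}}

```text
clock: 10.52
eef_pos: [0.626, -0.1012, 0.2991]
tool_rot: [0.999, -0.033, -0.011, 0.005]
ft_force: [-0.2, -0.9, -6.2]
grip_width: 0.0074
```

```bash
python3 arc.py 84 6
```

```text
t 10.53 tcp [ 0.626  -0.1012  0.2991] yaw -3.8 tilt 1.39 F [-0.2 -0.9 -6.2] w 0.0074 q [-0.154  0.538  0.62   1.672 -0.013  1.483]
elev 65.0 r 0.2225 lat -0.0004
[0.22, -0.01, -0.0] 
[0.19, -0.0, -0.07] 
[0.19, -0.0, -0.06] 
[0.19, -0.0, -0.05] 
[0.2, -0.0, -0.04] 
[0.2, -0.0, -0.03] [0.697, -0.105, 0.326]
```

Request:
{"name": "play_rows", "arguments": {
  "deltas": [0,0.18,0,-0.01,0,0,0.18,0,-0.04,0,0,0.18,0,-0.05,0,0,0.18,0,-0.04,0,0,0.18,0,-0.03,0]
}}

```text
clock: 11.15
eef_pos: [0.6752, -0.1043, 0.3168]
tool_rot: [0.999, -0.033, -0.014, 0.005]
ft_force: [-2.1, -0.8, -0.8]
grip_width: 0.0074
```

```bash
python3 arc.py 93 5; python3 - <<'E'
from h import *
a=[vision.camera(n)["color"] for n in ("scene","wrist")]
cv2.imwrite("pics/m1.png",cv2.resize(np.hstack([a[0][150:340,140:400],]),None,fx=3,fy=3)); cv2.imwrite("pics/w4.png",a[1])
E
```

```text
t 11.15 tcp [ 0.6752 -0.1043  0.3168] yaw -3.8 tilt 1.69 F [-2.1 -0.8 -0.8] w 0.0074 q [-0.147  0.695  0.937  1.84  -0.014  1.49 ]
elev 78.5 r 0.2239 lat -0.0007
[0.2, -0.01, 0.07] 
[0.18, -0.0, -0.03] 
[0.18, -0.0, -0.02] 
[0.18, -0.0, -0.01] 
[0.18, -0.0, -0.0] [0.731, -0.107, 0.327]
```

View pics/w4.png

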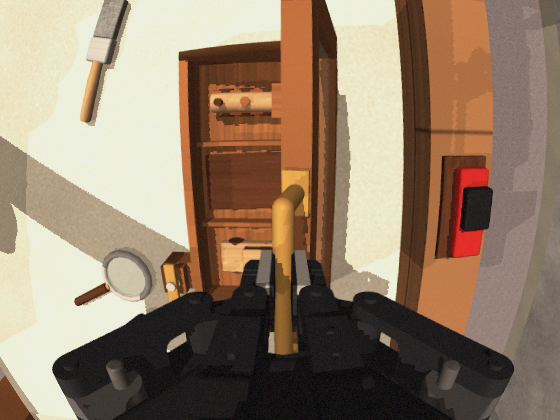

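Request:
{"name": "play_rows", "arguments": {
  "deltas": [0,0.18,0,0.02,0,0,0.17,0,0.01,0,0,0.17,0,0,0,0,0.16,0,0.01,0]
}}

```text
clock: 11.75
eef_pos: [0.7136, -0.1068, 0.3206]
tool_rot: [0.999, -0.033, -0.012, 0.006]
ft_force: [6.8, -1.3, 37.7]
grip_width: 0.0068
```

```bash
python3 arc.py 93 3
```

```text
t 11.75 tcp [ 0.7136 -0.1068  0.3206] yaw -3.8 tilt 1.47 F [ 6.8 -1.3 37.7] w 0.0068 q [-0.143  0.863  1.276  2.005 -0.014  1.495]
elev 88.4 r 0.2232 lat -0.0009
[0.1, -0.02, 0.1] 
[0.1, -0.0, -0.0] 
[0.1, -0.0, 0.0] [0.731, -0.107, 0.327]
```

The lid is about 88° up and the elbow is near its limit. I'll loosen the grip slightly so the bar stays caged, slide the fingers lower for more reach, then ease it past upright.

Request:
{"name": "play_rows", "arguments": {
  "deltas": [0.17,0,0,0,0,0.17,0,0,0.05,0,0.17,0,0,0.07,0,0.17,0,0,0.07,0]
}}

```text
clock: 12.25
eef_pos: [0.714, -0.1061, 0.3102]
tool_rot: [0.999, -0.033, -0.009, 0.005]
ft_force: [0.1, 0.2, 0.1]
grip_width: 0.0145
```

```bash
python3 arc.py 93 3
```

```text
t 12.25 tcp [ 0.714  -0.1061  0.3102] yaw -3.8 tilt 1.21 F [0.1 0.2 0.1] w 0.0145 q [-0.143  0.829  1.178  1.937 -0.012  1.495]
elev 88.4 r 0.2129 lat -0.0002
[0.09, -0.0, -0.07] 
[0.1, -0.0, -0.0] 
[0.1, -0.0, 0.0] [0.731, -0.107, 0.327]
```

Request:
{"name": "play_rows", "arguments": {
  "deltas": [0.17,0.07,0,0.05,0,0.17,0.08,0,0.05,0,0.17,0.08,0,0.02,0,0.17,0.08,0,0,0,0.17,0.08,0,0,0]
}}

```text
clock: 12.88
eef_pos: [0.7325, -0.107, 0.2974]
tool_rot: [0.999, -0.033, -0.007, 0.005]
ft_force: [-0.1, 0.0, 3.3]
grip_width: 0.0146
```

```bash
python3 arc.py 93 3; python3 - <<'E'
from h import *
cv2.imwrite("pics/w5.png",vision.camera("wrist")["color"])
E
```

```text
t 12.88 tcp [ 0.7325 -0.107   0.2974] yaw -3.8 tilt 0.98 F [-0.1  0.   3.3] w 0.0146 q [-0.14   0.895  1.275  1.964 -0.012  1.497]
elev 93.6 r 0.2003 lat 0.0000
[0.0, 0.0, -0.28] 
[-0.01, 0.0, -0.0] 
[-0.01, 0.0, -0.0] [0.731, -0.107, 0.327]
```

View pics/w5.png

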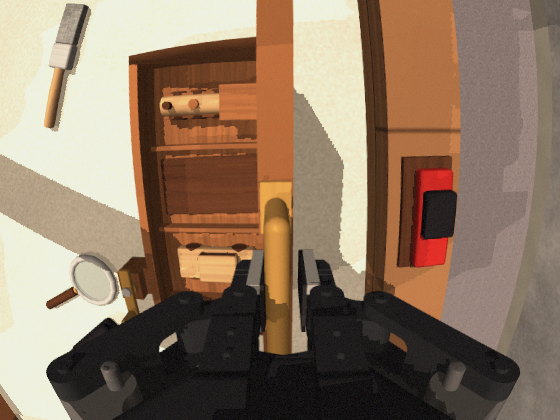

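Request:
{"name": "play_rows", "arguments": {
  "deltas": [0.3,0,0,-0.1,0,0.45,0,0,0,0,0.45,0,0,0,0]
}}

```text
clock: 13.3
eef_pos: [0.7308, -0.1066, 0.3035]
tool_rot: [0.999, -0.033, -0.004, 0.006]
ft_force: [0.2, -0.7, -0.6]
grip_width: 0.0382
```

```bash
python3 - <<'E'
from h import *
state()
cv2.imwrite("pics/w6.png",vision.camera("wrist")["color"])
E
```

```text
t 13.30 tcp [ 0.7308 -0.1066  0.3035] yaw -3.8 tilt 0.79 F [ 0.2 -0.7 -0.6] w 0.0382 q [-0.14   0.886  1.275  1.966 -0.012  1.497]
```

View pics/w6.png

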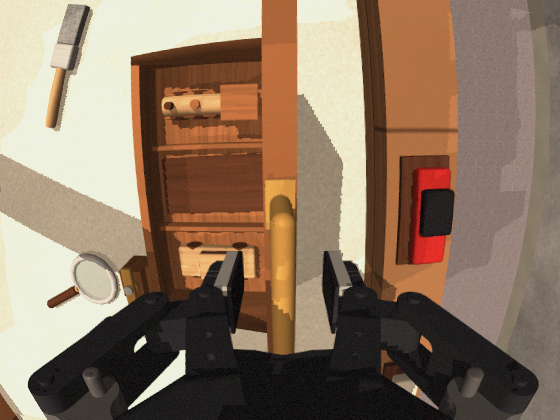

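The bar has left the front finger and is leaning back on its own, so the lid is past upright. I'll open gradually and let it settle on the stops.

Request:
{"name": "play_rows", "arguments": {
  "deltas": [0.55,0,0,0,0,0.6,0,0,0,0,0.7,0,0,0,0,0.8,0,0,0,0,0.9,0,0,0,0,1,0,0,0,0,1,0,0,0,0,1,0,0,0,0,1,0,0,0,0]
}}

```text
clock: 14.48
eef_pos: [0.7309, -0.1066, 0.3036]
tool_rot: [0.999, -0.033, -0.004, 0.006]
ft_force: [0.5, -0.5, 0.3]
grip_width: 0.0852
```

```bash
python3 - <<'E'
from h import *
state()
cv2.imwrite("pics/w7.png",vision.camera("wrist")["color"])
E
```

```text
t 14.47 tcp [ 0.7309 -0.1066  0.3036] yaw -3.8 tilt 0.78 F [ 0.5 -0.5  0.3] w 0.0852 q [-0.14   0.886  1.275  1.966 -0.012  1.497]
```

View pics/w7.png

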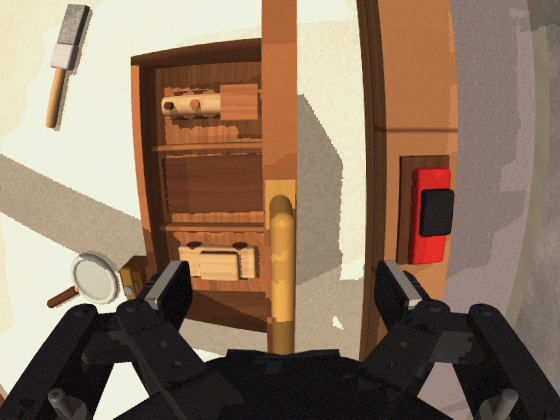

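The lid stands balanced near upright: the bar's axis is at column 284 and didn't move while I waited. It needs another gentle push from the front with closed fingers. I'll locate the bar by pixel code.

```bash
python3 - <<'E'
from h import *
c=vision.camera("wrist"); a=c["color"]
for uv in [(283,215),(284,250),(284,290)]: print(fray(c,uv,.327))
p,y=state()
plan([((.712,-.106,.330),-3.8,1,2),((.64,-.102,.337),-3.8,1,2)],p,y)
E
```

```text
[ 0.73407579 -0.0741072   0.327     ]
[ 0.73349376 -0.08888122  0.327     ]
[ 0.73227058 -0.10760771  0.327     ]
t 14.57 tcp [ 0.7309 -0.1066  0.3036] yaw -3.8 tilt 0.78 F [ 0.  -0.8  0.4] w 0.0852 q [-0.14   0.886  1.275  1.966 -0.012  1.497]
[1, np.float64(-0.16), np.float64(0.01), np.float64(-0.22), np.float64(0.0)]
[1, np.float64(-0.16), np.float64(0.01), np.float64(-0.22), np.float64(0.0)]
--
[1, np.float64(-0.6), np.float64(0.01), np.float64(-0.06), np.float64(-0.0)]
[1, np.float64(-0.6), np.float64(0.01), np.float64(-0.06), np.float64(-0.0)]
--
```

Request:
{"name": "play_rows", "arguments": {
  "deltas": [1,-0.14,0,-0.22,0,1,-0.14,0,-0.22,0,1,-0.05,0,-0.1,0,1,0,0,0,0]
}}

```text
clock: 15.08
eef_pos: [0.7082, -0.1046, 0.3385]
tool_rot: [0.999, -0.033, -0.003, 0.006]
ft_force: [-0.5, 0.4, 0.1]
grip_width: 0.0857
```

```bash
python3 - <<'E'
from h import *
c=vision.camera("wrist"); cv2.imwrite("pics/w8.png",c["color"])
p,y=state()
plan([((.64,-.102,.345),-3.8,1,2),((.66,-.102,.300),-3.8,0,4)],p,y)
E
```

```text
t 15.12 tcp [ 0.7083 -0.1046  0.3382] yaw -3.8 tilt 0.76 F [-0.  -0.  -0.6] w 0.0852 q [-0.142  0.839  1.275  2.013 -0.012  1.495]
[1, np.float64(-0.57), np.float64(0.02), np.float64(-0.06), np.float64(0.0)]
[1, np.float64(-0.57), np.float64(0.02), np.float64(-0.06), np.float64(0.0)]
--
[0, np.float64(0.08), np.float64(-0.01), np.float64(0.19), np.float64(-0.0)]
[0, np.float64(0.08), np.float64(-0.01), np.float64(0.19), np.float64(-0.0)]
[0, np.float64(0.08), np.float64(-0.01), np.float64(0.19), np.float64(-0.0)]
[0, np.float64(0.08), np.float64(-0.01), np.float64(0.19), np.float64(-0.0)]
--
```

Request:
{"name": "play_rows", "arguments": {
  "deltas": [1,-0.2,0,-0.1,0,1,-0.5,0.02,-0.06,0,1,-0.5,0.02,0,0,0,0,0,0,0,0,0,0,0,0,0,0,0,0,0,0,0,0,0.2,0,0,0,0,0.2,0,0,0,0,0.2,0,0,0,0,0,0]
}}

```text
clock: 16.38
eef_pos: [0.6421, -0.1029, 0.3076]
tool_rot: [0.999, -0.033, -0.001, 0.006]
ft_force: [-0.1, -0.9, 0.2]
grip_width: 0.0002
```

```bash
python3 - <<'E'
from h import *
p,y=state()
plan([((.69,-.105,.305),-3.8,0,5),((.735,-.107,.303),-3.8,0,8)],p,y)
E
```

```text
t 16.38 tcp [ 0.6421 -0.1029  0.3076] yaw -3.7 tilt 0.68 F [-0.1 -0.9  0.2] w 0.0002 q [-0.153  0.562  0.681  1.691 -0.012  1.483]
[0, np.float64(0.16), np.float64(-0.0), np.float64(0.01), np.float64(0.0)]
[0, np.float64(0.16), np.float64(-0.0), np.float64(0.01), np.float64(0.0)]
[0, np.float64(0.16), np.float64(-0.0), np.float64(0.01), np.float64(0.0)]
[0, np.float64(0.16), np.float64(-0.0), np.float64(0.01), np.float64(0.0)]
[0, np.float64(0.16), np.float64(-0.0), np.float64(0.01), np.float64(0.0)]
--
[0, np.float64(0.09), np.float64(-0.0), np.float64(0.0), np.float64(-0.0)]
[0, np.float64(0.09), np.float64(-0.0), np.float64(0.0), np.float64(-0.0)]
[0, np.float64(0.09), np.float64(-0.0), np.float64(0.0), np.float64(-0.0)]
[0, np.float64(0.09), np.float64(-0.0), np.float64(0.0), np.float64(-0.0)]
[0, np.float64(0.09), np.float64(-0.0), np.float64(0.0), np.float64(-0.0)]
[0, np.float64(0.09), np.float64(-0.0), np.float64(0.0), np.float64(-0.0)]
[0, np.float64(0.09), np.float64(-0.0), np.float64(0.0), np.float64(-0.0)]
[0, np.float64(0.09), np.float64(-0.0), np.float64(0.0), np.float64(-0.0)]
--
```

Request:
{"name": "play_rows", "arguments": {
  "deltas": [0,0.16,0,0.01,0,0,0.16,0,0.01,0,0,0.16,0,0.01,0,0,0.16,0,0,0,0,0.1,0,0,0,0,0.08,0,0,0,0,0.08,0,0,0,0,0.08,0,0,0,0,0.08,0,0,0,0,0.08,0,0,0,0,0.08,0,0,0,0,0.08,0,0.01,0]
}}

```text
clock: 17.88
eef_pos: [0.7253, -0.1085, 0.3085]
tool_rot: [0.999, -0.033, 0.002, 0.006]
ft_force: [-0.0, 0.0, -0.3]
grip_width: -0.0002
```

```bash
python3 - <<'E'
from h import *
c=vision.camera("wrist"); cv2.imwrite("pics/w9.png",c["color"]); state()
# bar detection: brass pixels along rows in wrist image
a=c["color"]; hsv=cv2.cvtColor(a,cv2.COLOR_BGR2HSV); m=cv2.inRange(hsv,(17,150,60),(28,255,255))
for v in (200,215,230,245,260):
    u=np.where(m[v,250:360])[0]+250; print(v,(u.min(),u.max(),len(u)) if len(u) else None)
b=cv2.imread("pics/w7.png");hb=cv2.inRange(cv2.cvtColor(b,cv2.COLOR_BGR2HSV),(17,150,60),(28,255,255));u=np.where(hb[230,250:360])[0]+250;print("w7",u.min(),u.max())
E
```

```text
t 17.93 tcp [ 0.7257 -0.1084  0.3079] yaw -3.7 tilt 0.73 F [-0.5 -0.4 -0.6] w -0.0000 q [-0.143  0.84   1.193  1.919 -0.012  1.493]
200 (np.int64(301), np.int64(330), 7)
215 (np.int64(301), np.int64(340), 25)
230 (np.int64(320), np.int64(333), 6)
245 (np.int64(320), np.int64(338), 4)
260 (np.int64(319), np.int64(337), 6)
w7 273 294
```

```bash
python3 - <<'E'
from h import *
c=vision.camera("wrist")
for uv in [(329,230),(329,260)]: print(fray(c,uv,.324))
ux=np.array([np.cos(CP[2]),np.sin(CP[2])]); H=np.array([.7204,-.1062])
for uv in [(329,230),(329,260)]: print("past hinge",(fray(c,uv,.324)[:2]-H)@ux)
a=c["color"][150:300,240:420]; w=cv2.imread("pics/w9.png")[150:300,240:420]; t=vision.camera("top")["color"][100:250,230:410]
cv2.imwrite("pics/m2.png",np.hstack([cv2.resize(x,None,fx=2.2,fy=2.2) for x in (w,t)]))
E
```

```text
[ 0.74721106 -0.08615512  0.324     ]
[ 0.74701417 -0.10015623  0.324     ]
past hinge 0.025588925164370578
past hinge 0.026213762170339414
```

View pics/m2.png

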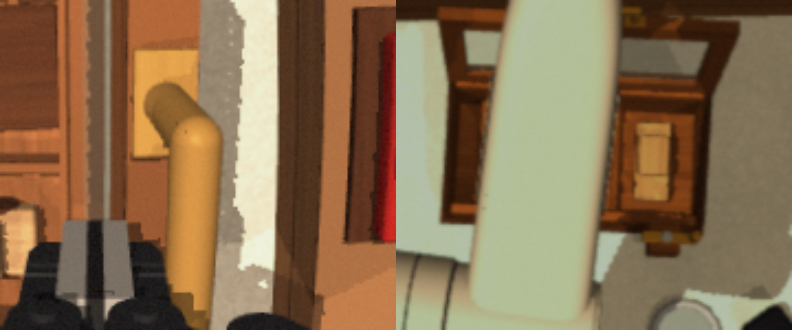

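Request:
{"name": "play_rows", "arguments": {
  "deltas": [0,0.05,0,0.03,0,0,0.06,0,0.03,0,0,0.06,0,0.03,0,0,0,0,0,0]
}}

```text
clock: 18.52
eef_pos: [0.7357, -0.1092, 0.3021]
tool_rot: [0.999, -0.033, 0.001, 0.006]
ft_force: [-0.6, 0.1, -0.3]
grip_width: -0.0004
```

```bash
cat > bar.py <<'E'
from h import *
state(); c=vision.camera("wrist"); hsv=cv2.cvtColor(c["color"],cv2.COLOR_BGR2HSV)
ux=np.array([np.cos(CP[2]),np.sin(CP[2])]); H=np.array([.7204,-.1062])
for v in (225,240,255):
    r=hsv[v,270:400].astype(int); k=np.where((r[:,0]>=16)&(r[:,0]<=26)&(r[:,1]>110)&(r[:,2]>90))[0]+270
    print(v,k.min(),k.max(),len(k),(fray(c,((k.min()+k.max())/2,v),.324)[:2]-H)@ux)
E
python3 bar.py
```

```text
t 18.52 tcp [ 0.7357 -0.1092  0.3021] yaw -3.7 tilt 0.71 F [-0.6  0.1 -0.3] w -0.0004 q [-0.143  0.888  1.275  1.954 -0.012  1.494]
225 323 347 25 0.03711284495790227
240 323 346 24 0.03721386356470745
255 322 345 24 0.03714010798119935
```

Request:
{"name": "play_rows", "arguments": {
  "deltas": [0,-0.3,0,0,0,0,-0.6,0,0,0,0,-0.6,0,0,0,0,0,0,0,0]
}}

```text
clock: 19.08
eef_pos: [0.6435, -0.1032, 0.2983]
tool_rot: [0.999, -0.033, 0.0, 0.006]
ft_force: [0.5, 0.1, 0.3]
grip_width: -0.0001
```

```bash
python3 bar.py; python3 - <<'E'
from h import *
plan([((.456,.296,.16),-45.8,1,9)])
E
```

```text
t 19.07 tcp [ 0.6435 -0.1032  0.2983] yaw -3.7 tilt 0.69 F [0.5 0.1 0.3] w -0.0001 q [-0.153  0.56   0.653  1.662 -0.012  1.483]
t 19.12 tcp [ 0.6458 -0.1034  0.2991] yaw -3.7 tilt 0.75 F [0.1 1.1 0. ] w -0.0002 q [-0.153  0.562  0.659  1.662 -0.012  1.483]
[1, np.float64(-0.4), np.float64(-0.72), np.float64(0.26), np.float64(4.7)]
[1, np.float64(-0.46), np.float64(-0.68), np.float64(0.26), np.float64(4.7)]
[1, np.float64(-0.51), np.float64(-0.64), np.float64(0.26), np.float64(4.7)]
[1, np.float64(-0.56), np.float64(-0.6), np.float64(0.26), np.float64(4.7)]
[1, np.float64(-0.61), np.float64(-0.55), np.float64(0.26), np.float64(4.7)]
[1, np.float64(-0.65), np.float64(-0.5), np.float64(0.26), np.float64(4.7)]
[1, np.float64(-0.69), np.float64(-0.44), np.float64(0.26), np.float64(4.7)]
[1, np.float64(-0.72), np.float64(-0.39), np.float64(0.26), np.float64(4.7)]
[1, np.float64(-0.75), np.float64(-0.33), np.float64(0.26), np.float64(4.7)]
--Traceback (most recent call last):
  File "bar.py", line 6, in <module>
    print(v,k.min(),k.max(),len(k),(fray(c,((k.min()+k.max())/2,v),.324)[:2]-H)@ux)
            ~~~~~^^
    return umr_minimum(a, axis, None, out, keepdims, initial, where)
ValueError: zero-size array to reduction operation minimum which has no identity
```

Request:
{"name": "play_rows", "arguments": {
  "deltas": [1,-0.4,-0.72,0.26,4.7,1,-0.46,-0.68,0.26,4.7,1,-0.51,-0.64,0.26,4.7,1,-0.56,-0.6,0.26,4.7,1,-0.61,-0.55,0.26,4.7,1,-0.65,-0.5,0.26,4.7,1,-0.69,-0.44,0.26,4.7,1,-0.72,-0.39,0.26,4.7,1,-0.75,-0.33,0.26,4.7,1,0,0,0,0]
}}

```text
clock: 20.38
eef_pos: [0.4836, 0.3168, 0.1554]
tool_rot: [0.915, -0.403, 0.019, -0.007]
ft_force: [0.6, -0.9, 1.0]
grip_width: 0.0855
```

```bash
python3 - <<'E'
from h import *
p,y=state()
# tram outline by colour in wrist + top image
c=vision.camera("wrist"); cv2.imwrite("pics/w10.png",c["color"])
hsv=cv2.cvtColor(c["color"],cv2.COLOR_BGR2HSV); m=cv2.inRange(hsv,(4,140,60),(24,255,255))
n,l,s,ce=cv2.connectedComponentsWithStats(m)
for i in range(1,n):
    if s[i,4]>800: 
        r=cv2.minAreaRect(np.argwhere(l==i)[:,::-1].astype(np.float32)); print(s[i],ce[i].round(1),[np.round(x,1) for x in r]); b=cv2.boxPoints(r)
        B=np.array([fray(c,q,.042)[:2] for q in b]); e=[B[1]-B[0],B[2]-B[1]]; L=max(e,key=np.linalg.norm)
        print(" centre",B.mean(0).round(4),"sides",[round(float(np.linalg.norm(v)),4) for v in e],"yaw",np.degrees(np.arctan2(L[1],L[0])).round(1)," roofc",fray(c,ce[i],.045).round(4))
E
```

```text
t 20.38 tcp [0.4836 0.3168 0.1554] yaw -47.6 tilt 2.31 F [ 0.6 -0.9  1. ] w 0.0855 q [ 0.593  0.411  0.045  1.173 -0.025  2.994]
[ 246  166   50  143 6113] [271.8 236.5] [array([272.8, 236.5]), array([143. ,  47.5]), np.float64(87.1)]
 centre [0.4588 0.2991] sides [0.0381, 0.1313] yaw -134.2  roofc [0.4629 0.304  0.045 ]
[523 283  37  79 978] [546.6 319.9] [array([541., 322.]), array([78., 36.]), np.float64(90.0)]
 centre [ 0.6003 -0.0608] sides [0.0763, 0.1756] yaw -108.3  roofc [ 0.6083 -0.0502  0.045 ]
```

```bash
cat >> h.py <<'E'
def plan3(wps):
    """like plan but with the true tool axes; wps (xyz,yaw,open,rows), tilt kept"""
    o=bot.get_obs(); M=R.from_quat(o["tool_rot"]).as_matrix(); p=o["eef_pos"]; _,yaw=state(); print("tool z",M[:,2].round(3))
    for t,y,g,n in wps:
        d=(np.array(t)-p)/n/.06; dy=(y-yaw)/n
        for k in range(n):
            print([g]+(M.T@d).round(2).tolist()+[round(-dy,1)]); M=M@R.from_euler("z",-dy,degrees=True).as_matrix()
        p=np.array(t); yaw=y; print("--")
E
python3 - <<'E'
from h import *
plan3([((.457,.2975,.11),-45,1,3),((.457,.2975,.016),-45,1,5)])
E
```

```text
t 20.43 tcp [0.4849 0.3157 0.1563] yaw -47.7 tilt 2.41 F [-0.8  0.7  0.1] w 0.0856 q [ 0.591  0.41   0.045  1.173 -0.026  2.993]
tool z [ 0.042 -0.003 -0.999]
[1, -0.04, 0.19, 0.25, np.float64(-0.9)]
[1, -0.04, 0.19, 0.25, np.float64(-0.9)]
[1, -0.04, 0.19, 0.25, np.float64(-0.9)]
--
[1, -0.01, 0.01, 0.31, -0.0]
[1, -0.01, 0.01, 0.31, -0.0]
[1, -0.01, 0.01, 0.31, -0.0]
[1, -0.01, 0.01, 0.31, -0.0]
[1, -0.01, 0.01, 0.31, -0.0]
--
```

Request:
{"name": "play_rows", "arguments": {
  "deltas": [1,-0.04,0.19,0.25,-0.9,1,-0.04,0.19,0.25,-0.9,1,-0.04,0.19,0.25,-0.9,1,0,0,0,0]
}}

```text
clock: 20.92
eef_pos: [0.4656, 0.2978, 0.1135]
tool_rot: [0.923, -0.383, 0.024, -0.011]
ft_force: [-0.0, 0.2, 1.2]
grip_width: 0.0854
```

```bash
python3 - <<'E'
from h import *
plan3([((.457,.2975,.016),-45,1,5)])
E
```

```text
t 20.93 tcp [0.4656 0.2978 0.1135] yaw -45.1 tilt 3.02 F [-0.   0.2  1.2] w 0.0854 q [ 0.584  0.388 -0.109  1.029 -0.028  2.941]
tool z [ 0.053  0.002 -0.999]
[1, -0.03, 0.03, 0.32, np.float64(-0.0)]
[1, -0.03, 0.03, 0.32, np.float64(-0.0)]
[1, -0.03, 0.03, 0.32, np.float64(-0.0)]
[1, -0.03, 0.03, 0.32, np.float64(-0.0)]
[1, -0.03, 0.03, 0.32, np.float64(-0.0)]
--
```

Request:
{"name": "play_rows", "arguments": {
  "deltas": [1,-0.03,0.03,0.32,0,1,-0.03,0.03,0.32,0,1,-0.03,0.03,0.32,0,1,-0.03,0.03,0.32,0,1,-0.01,0.01,0.2,0,1,0,0,0,0]
}}

```text
clock: 21.68
eef_pos: [0.4751, 0.3017, 0.0312]
tool_rot: [0.921, -0.387, 0.031, -0.02]
ft_force: [-0.0, -0.5, 0.5]
grip_width: 0.0854
```

```bash
python3 - <<'E'
from h import *
plan3([((.457,.2975,.016),-45,1,1)])
E
```

```text
t 21.68 tcp [0.4751 0.3017 0.0312] yaw -45.6 tilt 4.20 F [-0.  -0.5  0.5] w 0.0854 q [ 0.582  0.482 -0.208  0.814 -0.029  2.947]
tool z [ 0.072  0.012 -0.997]
[1, -0.17, 0.28, 0.23, np.float64(-0.6)]
--
```

Request:
{"name": "play_rows", "arguments": {
  "deltas": [1,-0.05,0.08,-0.8,0,1,-0.05,0.08,-0.8,0,1,0,0,0,0]
}}

```text
clock: 22.05
eef_pos: [0.4597, 0.2989, 0.1314]
tool_rot: [0.921, -0.388, 0.032, -0.021]
ft_force: [-0.1, 1.1, -0.2]
grip_width: 0.0856
```

```bash
python3 - <<'E'
from h import *
plan3([((.457,.2975,.10),-45,1,1)])
E
```

```text
t 22.05 tcp [0.4597 0.2989 0.1314] yaw -45.7 tilt 4.44 F [-0.1  1.1 -0.2] w 0.0856 q [ 0.593  0.345 -0.124  1.03  -0.031  2.96 ]
tool z [ 0.076  0.014 -0.997]
[1, -0.04, 0.08, 0.52, np.float64(-0.7)]
--
```

Request:
{"name": "play_rows", "arguments": {
  "deltas": [1,0,0,-0.15,0,1,0,0,-0.15,0,1,0,0,-0.15,0,1,0,0,-0.15,0,1,0,0,-0.15,0,1,0,0,-0.15,0,1,0,0,-0.15,0,1,0,0,-0.15,0]
}}

```text
clock: 23.05
eef_pos: [0.4535, 0.2971, 0.2059]
tool_rot: [0.921, -0.388, 0.031, -0.02]
ft_force: [0.6, 0.2, 0.4]
grip_width: 0.0858
```

```bash
python3 - <<'E'
from h import *
plan3([((.457,.2975,.10),-45,1,2)])
E
```

```text
t 23.05 tcp [0.4535 0.2971 0.2059] yaw -45.7 tilt 4.24 F [0.6 0.2 0.4] w 0.0858 q [ 0.597  0.283 -0.008  1.213 -0.031  2.964]
tool z [ 0.073  0.012 -0.997]
[1, -0.02, 0.03, 0.88, np.float64(-0.4)]
[1, -0.02, 0.03, 0.88, np.float64(-0.4)]
--
```

Request:
{"name": "play_rows", "arguments": {
  "deltas": [1,-0.02,0.05,0.9,0,1,-0.02,0.05,0.9,0,1,0,0,0,0]
}}

```text
clock: 23.42
eef_pos: [0.458, 0.2977, 0.0996]
tool_rot: [0.921, -0.388, 0.033, -0.023]
ft_force: [-0.6, -0.1, 1.4]
grip_width: 0.0854
```

```bash
python3 - <<'E'
from h import *
plan3([((.457,.2975,.06),-45,1,1)])
E
```

```text
t 23.43 tcp [0.458  0.2977 0.0996] yaw -45.8 tilt 4.64 F [-0.6 -0.1  1.4] w 0.0854 q [ 0.593  0.369 -0.18   0.947 -0.031  2.96 ]
tool z [ 0.079  0.016 -0.997]
[1, -0.04, 0.06, 0.66, np.float64(-0.8)]
--
```

Request:
{"name": "play_rows", "arguments": {
  "deltas": [1,0,0,-0.32,0,1,0,0,-0.32,0,1,0,0,-0.32,0,1,0,0,-0.32,0,1,0,0,-0.32,0,1,0,0,-0.32,0]
}}

```text
clock: 24.18
eef_pos: [0.4518, 0.2981, 0.2328]
tool_rot: [0.921, -0.388, 0.037, -0.029]
ft_force: [0.4, 0.9, -0.9]
grip_width: 0.0855
```

```bash
python3 - <<'E'
from h import *
plan3([((.457,.2975,.06),-45,1,2)])
E
```

```text
t 24.18 tcp [0.4518 0.2981 0.2328] yaw -45.8 tilt 5.38 F [ 0.4  0.9 -0.9] w 0.0855 q [ 0.601  0.251  0.019  1.249 -0.031  2.968]
tool z [ 0.091  0.024 -0.996]
[1, -0.03, 0.09, 1.44, np.float64(-0.4)]
[1, -0.03, 0.09, 1.44, np.float64(-0.4)]
--
```

Request:
{"name": "play_rows", "arguments": {
  "deltas": [1,0,0,0.12,0,1,0,0,0.12,0,1,0,0,0.12,0,1,0,0,0.12,0,1,0,0,0.12,0,1,0,0,0.12,0,1,0,0,0.12,0,1,0,0,0.12,0]
}}

```text
clock: 25.18
eef_pos: [0.4583, 0.3003, 0.1755]
tool_rot: [0.92, -0.388, 0.038, -0.031]
ft_force: [-0.1, 0.5, -0.7]
grip_width: 0.0853
```

```bash
python3 - <<'E'
from h import *
plan3([((.457,.2975,.06),-45,1,2)])
E
```

```text
t 25.18 tcp [0.4583 0.3003 0.1755] yaw -45.8 tilt 5.63 F [-0.1  0.5 -0.7] w 0.0853 q [ 0.597  0.293 -0.078  1.107 -0.031  2.964]
tool z [ 0.094  0.027 -0.995]
[1, -0.04, 0.11, 0.96, np.float64(-0.4)]
[1, -0.04, 0.11, 0.96, np.float64(-0.4)]
--
```

Request:
{"name": "play_rows", "arguments": {
  "deltas": [1,0,0,-0.6,0,1,0,0,-0.4,0,1,0,0,-0.25,0,1,0,0,-0.15,0,1,0,0,-0.08,0,1,0,0,-0.03,0]
}}

```text
clock: 25.92
eef_pos: [0.4487, 0.2972, 0.2645]
tool_rot: [0.921, -0.388, 0.037, -0.028]
ft_force: [0.1, -0.2, 0.0]
grip_width: 0.0857
```

```bash
python3 - <<'E'
from h import *
plan3([((.457,.2975,.06),-45,1,2)])
E
```

```text
t 25.93 tcp [0.4487 0.2972 0.2645] yaw -45.8 tilt 5.33 F [ 0.1 -0.2  0. ] w 0.0857 q [ 0.603  0.235  0.079  1.328 -0.032  2.97 ]
tool z [ 0.09   0.024 -0.996]
[1, -0.03, 0.09, 1.7, np.float64(-0.4)]
[1, -0.03, 0.09, 1.7, np.float64(-0.4)]
--
```

Request:
{"name": "play_rows", "arguments": {
  "deltas": [1,0,0,0.05,0,1,0,0,0.1,0,1,0,0,0.2,0,1,0,0,0.35,0,1,0,0,0.5,0,1,0,0,0.5,0,1,0,0,0,0]
}}

```text
clock: 26.8
eef_pos: [0.456, 0.2981, 0.1538]
tool_rot: [0.921, -0.388, 0.035, -0.025]
ft_force: [-0.6, 0.2, 0.3]
grip_width: 0.0854
```

```bash
python3 - <<'E'
from h import *
plan3([((.457,.2975,.06),-45,1,2)])
E
```

```text
t 26.80 tcp [0.456  0.2981 0.1538] yaw -45.8 tilt 4.94 F [-0.6  0.2  0.3] w 0.0854 q [ 0.596  0.313 -0.109  1.069 -0.031  2.963]
tool z [ 0.084  0.02  -0.996]
[1, -0.03, 0.05, 0.78, np.float64(-0.4)]
[1, -0.03, 0.05, 0.78, np.float64(-0.4)]
--
```

Request:
{"name": "play_rows", "arguments": {
  "deltas": [1,0,0,-0.9,0,1,0,0,-0.4,0,1,0,0,-0.2,0,1,0,0,-0.08,0,1,0,0,0.05,0,1,0,0,0.12,0,1,0,0,0.25,0,1,0,0,0.45,0,1,0,0,0.7,0,1,0,0,0,0]
}}

```text
clock: 28.05
eef_pos: [0.4527, 0.2957, 0.1487]
tool_rot: [0.921, -0.388, 0.032, -0.021]
ft_force: [-0.6, -0.5, -0.1]
grip_width: 0.0851
```

```bash
python3 - <<'E'
from h import *
plan3([((.457,.2975,.06),-45,1,2)])
E
```

```text
t 28.05 tcp [0.4527 0.2957 0.1487] yaw -45.8 tilt 4.39 F [-0.6 -0.5 -0.1] w 0.0851 q [ 0.596  0.317 -0.116  1.068 -0.031  2.963]
tool z [ 0.075  0.014 -0.997]
[1, -0.02, 0.01, 0.74, np.float64(-0.4)]
[1, -0.02, 0.01, 0.74, np.float64(-0.4)]
--
```

Request:
{"name": "play_rows", "arguments": {
  "deltas": [1,0,0,-1,0,1,0,0,-0.4,0,1,0,0,-0.12,0,1,0,0,0.15,0,1,0,0,0.4,0,1,0,0,0.9,0,1,0,0,-1,0,1,0,0,-0.4,0,1,0,0,-0.12,0,1,0,0,0.15,0,1,0,0,0.4,0,1,0,0,0.9,0]
}}

```text
clock: 29.55
eef_pos: [0.4375, 0.2853, 0.1354]
tool_rot: [0.921, -0.388, 0.022, -0.005]
ft_force: [0.1, 0.1, -0.5]
grip_width: 0.0855
```

```bash
python3 - <<'E'
from h import *
plan3([((.457,.2975,.06),-45,1,2)])
E
```

```text
t 29.55 tcp [0.4375 0.2853 0.1354] yaw -45.7 tilt 2.54 F [ 0.1  0.1 -0.5] w 0.0855 q [ 0.596  0.322 -0.144  1.073 -0.031  2.963]
tool z [ 0.044 -0.008 -0.999]
[1, 0.02, -0.17, 0.63, np.float64(-0.3)]
[1, 0.02, -0.17, 0.63, np.float64(-0.3)]
--
```

Request:
{"name": "play_rows", "arguments": {
  "deltas": [1,0,0,-1,0,1,0,0,-0.4,0,1,0,0,-0.12,0,1,0,0,0.15,0,1,0,0,0.4,0,1,0,0,0.9,0,1,0,0,-1,0,1,0,0,-0.4,0,1,0,0,-0.12,0,1,0,0,0.15,0,1,0,0,0.4,0,1,0,0,0.9,0]
}}

```text
clock: 31.05
eef_pos: [0.4095, 0.2657, 0.1001]
tool_rot: [0.921, -0.388, 0.002, 0.025]
ft_force: [0.6, -0.4, -1.0]
grip_width: 0.0854
```

```bash
python3 - <<'E'
from h import *
plan3([((.457,.2975,.08),-45,1,2)])
E
```

```text
t 31.05 tcp [0.4095 0.2657 0.1001] yaw -45.6 tilt 2.93 F [ 0.6 -0.4 -1. ] w 0.0854 q [ 0.595  0.347 -0.209  1.055 -0.031  2.963]
tool z [-0.016 -0.049 -0.999]
[1, 0.08, -0.48, 0.15, np.float64(-0.3)]
[1, 0.09, -0.47, 0.15, np.float64(-0.3)]
--
```

Request:
{"name": "play_rows", "arguments": {
  "deltas": [1,0.04,-0.24,0.02,0,1,0.04,-0.24,0,0,1,0.04,-0.24,0,0,1,0.04,-0.24,0,0,1,0,0,0,0]
}}

```text
clock: 31.68
eef_pos: [0.4645, 0.3039, 0.0983]
tool_rot: [0.921, -0.388, 0.004, 0.023]
ft_force: [0.1, -0.9, -0.3]
grip_width: 0.0853
```

```bash
python3 - <<'E'
from h import *
plan3([((.457,.2975,.016),-45,1,4)])
E
```

```text
t 31.68 tcp [0.4645 0.3039 0.0983] yaw -45.6 tilt 2.68 F [ 0.1 -0.9 -0.3] w 0.0853 q [ 0.597  0.464 -0.031  1.11  -0.031  2.965]
tool z [-0.011 -0.045 -0.999]
[1, -0.01, 0.03, 0.34, np.float64(-0.2)]
[1, -0.01, 0.03, 0.34, np.float64(-0.2)]
[1, -0.01, 0.03, 0.34, np.float64(-0.2)]
[1, -0.01, 0.03, 0.34, np.float64(-0.2)]
--
```

Request:
{"name": "play_rows", "arguments": {
  "deltas": [1,-0.01,0.04,0.34,0,1,-0.01,0.04,0.34,0,1,-0.01,0.04,0.34,0,1,-0.01,0.05,0.2,0,1,0,0,0,0]
}}

```text
clock: 32.3
eef_pos: [0.4617, 0.3001, 0.0311]
tool_rot: [0.922, -0.388, 0.008, 0.017]
ft_force: [-0.8, 0.7, -0.3]
grip_width: 0.0854
```

```bash
python3 - <<'E'
from h import *
plan3([((.457,.2975,.016),-45,1,2)])
E
```

```text
t 32.30 tcp [0.4617 0.3001 0.0311] yaw -45.6 tilt 2.10 F [-0.8  0.7 -0.3] w 0.0854 q [ 0.594  0.518 -0.142  0.93  -0.031  2.961]
tool z [ 0.002 -0.037 -0.999]
[1, -0.02, 0.04, 0.13, np.float64(-0.3)]
[1, -0.02, 0.04, 0.13, np.float64(-0.3)]
--
```

Request:
{"name": "play_rows", "arguments": {
  "deltas": [1,-0.02,0.05,0.12,-0.3,1,-0.02,0.04,0.1,0,1,0,0,0,0,0,0,0,0,0,0,0,0,0,0,0,0,0,0,0,0,0,0,0,0,0,0,0,0,0]
}}

```text
clock: 33.3
eef_pos: [0.458, 0.299, 0.0202]
tool_rot: [0.923, -0.385, 0.009, 0.014]
ft_force: [-0.4, -0.3, 0.0]
grip_width: 0.039
```

```bash
python3 - <<'E'
from h import *
plan3([((.457,.2975,.10),-45,0,4)])
E
```

```text
t 33.30 tcp [0.458  0.299  0.0202] yaw -45.3 tilt 1.94 F [-0.4 -0.3  0. ] w 0.0390 q [ 0.596  0.521 -0.17   0.892 -0.031  2.958]
tool z [ 0.006 -0.033 -0.999]
[0, 0.01, 0.01, -0.33, np.float64(-0.1)]
[0, 0.01, 0.01, -0.33, np.float64(-0.1)]
[0, 0.01, 0.01, -0.33, np.float64(-0.1)]
[0, 0.01, 0.01, -0.33, np.float64(-0.1)]
--
```

```bash
python3 - <<'E'
from h import *
c=vision.camera("top"); a=c["color"]; cv2.imwrite("pics/t3.png",a)
# rectify case interior at z=.016 in case frame, 1 mm/px
xs=np.arange(-90,91)/1000.; ys=np.arange(-180,181)/1000.
P=np.array([[x,y,.016] for x in xs for y in ys]); uv=proj(c,case2w(CP,P)).reshape(len(xs),len(ys),2).astype(np.float32)
r=cv2.remap(a,uv[...,0],uv[...,1],cv2.INTER_LINEAR); np.save("r.npy",r)
g=r.astype(int)
print("row x=0, y from -70..70 step 4"); 
for y in range(-70,71,4): print(y,g[90,y+180].tolist(),end=" ")
print()
for x in range(-90,91,5): print(x,g[x+90,180].tolist(),end=" ")
E
```

```text
row x=0, y from -70..70 step 4
-70 [23, 61, 122] -66 [16, 44, 86] -62 [18, 52, 104] -58 [24, 64, 128] -54 [19, 56, 115] -50 [23, 61, 122] -46 [25, 68, 136] -42 [26, 73, 144] -38 [19, 55, 110] -34 [13, 36, 79] -30 [17, 39, 81] -26 [16, 38, 82] -22 [16, 39, 83] -18 [16, 38, 80] -14 [15, 37, 78] -10 [13, 34, 75] -6 [14, 35, 78] -2 [17, 37, 81] 2 [18, 38, 79] 6 [15, 35, 77] 10 [15, 34, 76] 14 [14, 34, 74] 18 [12, 33, 73] 22 [16, 35, 75] 26 [15, 34, 75] 30 [16, 35, 76] 34 [17, 35, 76] 38 [15, 37, 77] 42 [16, 40, 82] 46 [15, 42, 83] 50 [16, 44, 88] 54 [20, 55, 112] 58 [22, 68, 136] 62 [25, 70, 138] 66 [26, 73, 141] 70 [26, 78, 152] 
-90 [15, 36, 74] -85 [14, 37, 75] -80 [23, 68, 134] -75 [26, 77, 152] -70 [19, 57, 116] -65 [10, 27, 58] -60 [15, 33, 70] -55 [14, 31, 70] -50 [16, 34, 72] -45 [14, 32, 69] -40 [13, 32, 70] -35 [15, 34, 73] -30 [16, 37, 80] -25 [16, 38, 80] -20 [16, 37, 80] -15 [15, 37, 80] -10 [16, 37, 80] -5 [15, 36, 80] 0 [17, 38, 81] 5 [17, 37, 80] 10 [16, 36, 80] 15 [15, 36, 77] 20 [14, 36, 78] 25 [14, 37, 78] 30 [15, 36, 78] 35 [16, 37, 79] 40 [14, 36, 78] 45 [16, 39, 79] 50 [13, 36, 78] 55 [14, 37, 78] 60 [14, 37, 79] 65 [16, 37, 79] 70 [15, 37, 79] 75 [18, 42, 85] 80 [14, 37, 75] 85 [13, 33, 67] 90 [11, 32, 66]
```

Request:
{"name": "play_rows", "arguments": {
  "deltas": [0,0,0,-0.2,0,0,0,0,-0.4,0,0,0,0,-0.5,0,0,0,0,-0.6,0,0,0,0,-0.5,0,0,0,0,-0.3,0,0,0,0,-0.1,0]
}}

```text
clock: 34.22
eef_pos: [0.4551, 0.3031, 0.1821]
tool_rot: [0.923, -0.385, 0.008, 0.016]
ft_force: [-1.6, 0.1, -2.5]
grip_width: 0.0386
```

```bash
python3 - <<'E'
from h import *
r=np.load("r.npy").astype(float); R_=cv2.GaussianBlur(r,(0,0),1)[...,2]
E=[]
for x in range(-55,66,10):
    s=R_[x+85:x+96].mean(0); w=s[180-52:180-24]; d=np.diff(w); k=int(np.argmin(d)); w2=s[180+30:180+56]; d2=np.diff(w2); 
    lo=w[-6:].mean(); hi=w.max(); i=np.where(w>(lo+hi)/2)[0].max(); y=-52+i+(w[i]-(lo+hi)/2)/(w[i]-w[i+1]); E.append((x,y))
    print(x,"R %.1f"%y," left profile",w2[::3].round().astype(int).tolist())
E=np.array(E); print(np.polyfit(E[:,0],E[:,1],1))
# ends
for y in (-25,0,25):
    s=R_[:,y+177:y+184].mean(1); print(y,"front",s[90-80:90-56:2].round().astype(int).tolist(),"back",s[90+60:90+88:2].round().astype(int).tolist())
p,yaw=state()
c=vision.camera("wrist"); cv2.imwrite("pics/w11.png",c["color"])
hsv=cv2.cvtColor(c["color"],cv2.COLOR_BGR2HSV); m=cv2.inRange(hsv,(4,140,60),(24,255,255)); m[:, :180]=0; m[:,380:]=0
n,l,s,ce=cv2.connectedComponentsWithStats(m); i=1+np.argmax(s[1:,4]); print(s[i],ce[i])
for v in (s[i,1],s[i,1]+s[i,3]-1): 
    u=np.where(l[v+(3 if v==s[i,1] else -3)]==i)[0]; q=fray(c,(u.mean(),v),p[2]-.0202+.04); print("end",v,u.min(),u.max(),q,"rel tcp",np.linalg.norm(q[:2]-p[:2]))
E
```

```text
-55 R -40.9  left profile [63, 64, 67, 76, 89, 90, 76, 74, 94]
-45 R -40.2  left profile [63, 64, 66, 75, 86, 81, 69, 75, 100]
-35 R -40.2  left profile [66, 67, 72, 85, 102, 94, 72, 76, 107]
-25 R -39.2  left profile [74, 75, 77, 85, 103, 101, 85, 87, 114]
-15 R -39.1  left profile [75, 76, 76, 77, 79, 79, 79, 88, 113]
-5 R -38.4  left profile [76, 76, 76, 79, 81, 80, 80, 87, 109]
5 R -38.0  left profile [76, 76, 75, 76, 79, 81, 83, 92, 111]
15 R -37.7  left profile [77, 77, 76, 76, 79, 81, 83, 91, 113]
25 R -39.7  left profile [77, 77, 76, 77, 80, 81, 79, 87, 110]
35 R -39.3  left profile [78, 78, 76, 77, 80, 83, 82, 89, 114]
45 R -39.0  left profile [77, 79, 77, 76, 81, 85, 85, 93, 115]
55 R -38.5  left profile [77, 79, 77, 73, 68, 72, 81, 92, 112]
65 R -36.7  left profile [75, 76, 76, 74, 68, 71, 82, 96, 115]
[ 2.08741210e-02 -3.90906075e+01]
-25 front [137, 150, 154, 151, 138, 109, 74, 58, 57, 65, 68, 69] back [84, 84, 83, 82, 83, 83, 82, 80, 78, 77, 74, 69, 67, 66]
0 front [133, 150, 153, 149, 138, 115, 86, 62, 62, 66, 69, 69] back [78, 79, 79, 78, 78, 79, 80, 83, 87, 87, 77, 68, 66, 66]
25 front [131, 146, 152, 151, 141, 119, 81, 59, 55, 59, 62, 63] back [74, 74, 75, 74, 76, 81, 93, 106, 116, 104, 80, 69, 66, 66]
t 34.23 tcp [0.4551 0.3031 0.1821] yaw -45.3 tilt 2.08 F [-1.6  0.1 -2.5] w 0.0386 q [ 0.605  0.373  0.058  1.275 -0.031  2.967]
[  233   133   104   222 18493] [283.40804629 239.013789  ]
end 133 239 326 [0.49780282 0.35225086 0.20185027] rel tcp 0.06511626795717868
end 354 261 303 [0.42646816 0.27423715 0.20185027] rel tcp 0.04064752242832353
```

```bash
python3 - <<'E'
from h import *
t=case2w(CP,[0,.0005,0])[0]; print(t)
plan3([((t[0],t[1],.19),-92.6,0,10)])
E
```

```text
[ 0.62732933 -0.12470086  0.        ]
t 34.27 tcp [0.4552 0.3032 0.1823] yaw -45.3 tilt 2.07 F [ 0.2  0.7 -2.4] w 0.0385 q [ 0.605  0.372  0.059  1.275 -0.031  2.967]
tool z [ 0.003 -0.036 -0.999]
[0, 0.71, 0.3, 0.01, np.float64(4.7)]
[0, 0.73, 0.24, 0.01, np.float64(4.7)]
[0, 0.75, 0.18, 0.01, np.float64(4.7)]
[0, 0.76, 0.11, 0.01, np.float64(4.7)]
[0, 0.77, 0.05, 0.01, np.float64(4.7)]
[0, 0.77, -0.01, 0.01, np.float64(4.7)]
[0, 0.76, -0.08, 0.01, np.float64(4.7)]
[0, 0.76, -0.14, 0.01, np.float64(4.7)]
[0, 0.74, -0.2, 0.01, np.float64(4.7)]
[0, 0.72, -0.26, 0.01, np.float64(4.7)]
--
```

Request:
{"name": "play_rows", "arguments": {
  "deltas": [0,0.35,0.15,0,2.4,0,0.71,0.28,0.01,4.7,0,0.73,0.22,0.01,4.7,0,0.75,0.15,0.01,4.7,0,0.77,0.08,0.01,4.7,0,0.77,0.02,0.01,4.7,0,0.77,-0.04,0.01,4.7,0,0.76,-0.11,0.01,4.7,0,0.75,-0.17,0.01,4.7,0,0.5,-0.15,0,3,0,0.25,-0.08,0,1.5,0,0,0,0,0]
}}

```text
clock: 35.78
eef_pos: [0.6094, -0.1185, 0.1784]
tool_rot: [-0.7, 0.714, -0.006, -0.02]
ft_force: [0.2, 0.6, -2.7]
grip_width: 0.0388
```

```bash
python3 - <<'E'
from h import *
plan3([((.6273,-.1247,.12),-92.6,0,4)])
E
```

```text
t 35.77 tcp [ 0.6094 -0.1185  0.1784] yaw -91.1 tilt 2.42 F [ 0.2  0.6 -2.7] w 0.0388 q [-0.173  0.519  0.277  1.343 -0.04   2.988]
tool z [-0.021 -0.037 -0.999]
[0, 0.02, -0.08, 0.24, np.float64(0.4)]
[0, 0.01, -0.08, 0.24, np.float64(0.4)]
[0, 0.01, -0.08, 0.24, np.float64(0.4)]
[0, 0.01, -0.08, 0.24, np.float64(0.4)]
--
```

Request:
{"name": "play_rows", "arguments": {
  "deltas": [0,0.02,-0.09,0.15,0.5,0,0.01,-0.09,0.25,0.5,0,0.01,-0.09,0.25,0.4,0,0.01,-0.06,0.25,0,0,0,0,0,0]
}}

```text
clock: 36.4
eef_pos: [0.6275, -0.1194, 0.1182]
tool_rot: [-0.693, 0.72, -0.004, -0.021]
ft_force: [-0.9, 0.1, -1.8]
grip_width: 0.0386
```

```bash
cat > tr.py <<'E'
from h import *
import sys
Mg=R.from_quat([.923,-.385,.009,.014]).as_matrix(); o=bot.get_obs(); M=R.from_quat(o["tool_rot"]).as_matrix(); D=M@Mg.T
base=o["eef_pos"]+D@np.array([0,0,-.0202]); yaxis=Mg[:,1].copy(); yaxis[2]=0; ax=D@(yaxis/np.linalg.norm(yaxis)); ax*=np.sign(ax[0]); up=D[:,2]
side=np.cross(up,ax)
lat=np.cross([0,0,1],ax)
print("tram base",base.round(4),"yaw %.2f"%np.degrees(np.arctan2(ax[1],ax[0])),"pitch(front up+) %.2f"%np.degrees(np.arcsin(ax[2])),"roll %.2f"%np.degrees(np.arcsin(side[2])),"q6 %.3f"%o["joint_pos"][5])
yaw=np.degrees(np.arctan2(ax[1],ax[0])); tz=float(sys.argv[1]); off=np.array([.6273,-.1247,tz])-base; print("err",off.round(4),"yaw err",round(-2.6-yaw,2),"total shift units",(M.T@off/.06).round(2),"turn",round(yaw+2.6,1)); state()
E
python3 tr.py .018
```

```text
tram base [ 0.6274 -0.1196  0.098 ] yaw -2.22 pitch(front up+) -0.30 roll -0.46 q6 3.011
err [-0.0001 -0.0051 -0.08  ] yaw err -0.38 total shift units [ 0.04 -0.03  1.34] turn 0.4
t 36.40 tcp [ 0.6275 -0.1194  0.1182] yaw -92.2 tilt 2.46 F [-0.9  0.1 -1.8] w 0.0386 q [-0.17   0.594  0.244  1.24  -0.038  3.011]
```

Request:
{"name": "play_rows", "arguments": {
  "deltas": [0,0.02,0,0.2,0.2,0,0.02,0,0.25,0.2,0,0.01,0.01,0.25,0,0,0.01,0.02,0.25,0,0,0,0,0,0]
}}

```text
clock: 37.02
eef_pos: [0.6233, -0.1254, 0.0574]
tool_rot: [-0.69, 0.723, -0.003, -0.021]
ft_force: [-0.1, 0.3, -2.9]
grip_width: 0.0388
```

```bash
python3 tr.py .0165
```

```text
tram base [ 0.6232 -0.1256  0.0372] yaw -2.66 pitch(front up+) -0.31 roll -0.47 q6 3.008
err [ 0.0041  0.0009 -0.0207] yaw err 0.06 total shift units [-0.03 -0.08  0.34] turn -0.1
t 37.02 tcp [ 0.6233 -0.1254  0.0574] yaw -92.6 tilt 2.47 F [-0.1  0.3 -2.9] w 0.0388 q [-0.18   0.637  0.153  1.106 -0.039  3.008]
```

Request:
{"name": "play_rows", "arguments": {
  "deltas": [0,-0.01,-0.04,0.1,0,0,-0.01,-0.04,0.1,0,0,-0.01,0,0.06,0,0,0,0,0,0]
}}

```text
clock: 37.52
eef_pos: [0.6294, -0.1244, 0.0418]
tool_rot: [-0.69, 0.723, -0.005, -0.02]
ft_force: [-0.3, 0.1, -3.8]
grip_width: 0.0389
```

```bash
python3 tr.py .0162
```

```text
tram base [ 0.6294 -0.1246  0.0216] yaw -2.66 pitch(front up+) -0.15 roll -0.49 q6 3.011
err [-0.0021 -0.0001 -0.0054] yaw err 0.06 total shift units [0.   0.03 0.09] turn -0.1
t 37.52 tcp [ 0.6294 -0.1244  0.0418] yaw -92.6 tilt 2.40 F [-0.3  0.1 -3.8] w 0.0389 q [-0.177  0.66   0.151  1.078 -0.038  3.011]
```

Request:
{"name": "play_rows", "arguments": {
  "deltas": [0,0,0.03,0.05,0,0,0,0,0.04,0,0,0,0,0.02,0]
}}

```text
clock: 37.9
eef_pos: [0.6279, -0.1246, 0.0363]
tool_rot: [-0.69, 0.723, -0.005, -0.02]
ft_force: [-2.0, 0.1, 6.2]
grip_width: 0.0384
```

```bash
python3 tr.py .0162
```

```text
tram base [ 0.6279 -0.1248  0.0161] yaw -2.65 pitch(front up+) -0.06 roll -0.50 q6 3.010
err [-0.0006  0.0001  0.0001] yaw err 0.05 total shift units [-0.    0.01 -0.  ] turn -0.1
t 37.90 tcp [ 0.6279 -0.1246  0.0363] yaw -92.6 tilt 2.36 F [-2.   0.1  6.2] w 0.0384 q [-0.178  0.662  0.138  1.062 -0.038  3.01 ]
```

The tram is set down (6 N contact at the expected height). Now I'll release it and withdraw straight up.

Request:
{"name": "play_rows", "arguments": {
  "deltas": [0.5,0,0,0,0,0.6,0,0,0,0,0.65,0,0,0,0,0.65,0,0,0,0,0.65,0,0,-0.1,0,0.65,0,0,-0.2,0,0.65,0,0,-0.3,0,0.65,0,0,-0.4,0,0.65,0,0,-0.5,0,0.65,0,0,-0.5,0,0.65,0,0,-0.5,0]
}}

```text
clock: 39.28
eef_pos: [0.631, -0.1191, 0.1942]
tool_rot: [-0.69, 0.723, -0.006, -0.02]
ft_force: [0.2, -0.1, 0.5]
grip_width: 0.0554
```

```bash
python3 - <<'E'
from h import *
plan3([((.40,.12,.30),-92.6,.65,6)])
c=vision.camera("wrist"); cv2.imwrite("pics/w12.png",c["color"])
E
```

```text
t 39.27 tcp [ 0.631  -0.1191  0.1942] yaw -92.6 tilt 2.34 F [ 0.2 -0.1  0.5] w 0.0554 q [-0.168  0.557  0.382  1.409 -0.038  3.02 ]
tool z [-0.02  -0.036 -0.999]
[0.65, -0.62, 0.68, -0.3, np.float64(-0.0)]
[0.65, -0.62, 0.68, -0.3, np.float64(-0.0)]
[0.65, -0.62, 0.68, -0.3, np.float64(-0.0)]
[0.65, -0.62, 0.68, -0.3, np.float64(-0.0)]
[0.65, -0.62, 0.68, -0.3, np.float64(-0.0)]
[0.65, -0.62, 0.68, -0.3, np.float64(-0.0)]
--
```

Request:
{"name": "play_rows", "arguments": {
  "deltas": [0.65,0,0.3,-0.4,-8,0.65,-0.3,0.6,-0.2,-9,0.65,-0.4,0.8,0,-9,0.65,-0.3,0.8,0,-9,0.65,-0.1,0.9,0,-9,0.65,-0.1,0.8,0,-9,0.65,0,0,0,0]
}}

```text
clock: 40.2
eef_pos: [0.382, -0.148, 0.246]
tool_rot: [0.946, -0.323, 0.008, 0.019]
ft_force: [0.1, -0.3, -0.0]
grip_width: 0.0558
```

```bash
python3 - <<'E'
from h import *
state()
c=vision.camera("top"); a=c["color"]; cv2.imwrite("pics/t4.png",a); s=vision.camera("scene"); cv2.imwrite("pics/s4.png",s["color"])
# tram roof: rectify at z=.064 in case frame
xs=np.arange(-90,91)/1000.; ys=np.arange(-60,61)/1000.
P=np.array([[x,y,.058] for x in xs for y in ys]); uv=proj(c,case2w(CP,P)).reshape(len(xs),len(ys),2).astype(np.float32)
r=cv2.remap(a,uv[...,0],uv[...,1],cv2.INTER_LINEAR); m=(r[...,2]>120).astype(np.uint8)
m[:10]=0
n,l,st,ce=cv2.connectedComponentsWithStats(m)
for i in np.argsort(-st[1:,4])[:3]+1:
    q=cv2.minAreaRect(np.argwhere(l==i)[:,::-1].astype(np.float32)); print("comp",st[i],"x %.1f y %.1f"%(q[0][1]-90,q[0][0]-60),q[1],q[2])
for k in range(0,181,8): print("%4d"%(k-90)," ".join("%3d"%v for v in r[k,::6,2]))
# lid open check: predicted handle and lid edge corners projected vs brass pixels
for ang in (1.78,1.95):
    e=ang-np.radians(12); h=[[.09-.217*np.cos(e),y,.11+.217*np.sin(e)] for y in (-.055,.055)]; f=[[.09-.187*np.cos(e),y,.11+.187*np.sin(e)] for y in (-.18,.18)]
    print(ang,"top",proj(c,case2w(CP,h+f)).round(1).tolist(),"scene",proj(s,case2w(CP,h+f)).round(1).tolist())
for nm,cc in (("top",c),("scene",s)):
    hs=cv2.cvtColor(cc["color"],cv2.COLOR_BGR2HSV); mm=cv2.inRange(hs,(17,130,80),(28,255,255)); n,l,st,ce=cv2.connectedComponentsWithStats(mm)
    print(nm,[(st[i].tolist()) for i in range(1,n) if st[i,4]>15])
# change of other things
b=cv2.imread("pics/top0.png"); d=cv2.absdiff(a,b).max(2); 
for nme,(u,v) in dict(lens=(361,251),gc=(411,264),tin=(174,157),brush=(242,247)).items(): print(nme,d[v-15:v+16,u-15:u+16].mean().round(1))
E
```

```text
t 40.20 tcp [ 0.382 -0.148  0.246] yaw -37.7 tilt 2.34 F [ 0.1 -0.3 -0. ] w 0.0558 q [-0.342  0.041 -0.193  1.32  -0.037  1.888]
comp [  40   23   42  132 5125] x -1.3 y 1.0 (131.03317260742188, 40.898983001708984) 89.43273162841797
comp [   4   22   19  132 1278] x -2.5 y -47.0 (17.999996185302734, 130.99996948242188) 0.0
comp [  0  10 121   5 407] x -78.0 y 0.0 (4.0, 120.0) 90.0
 -90  88  92  87  88  83  85  89  83  87  82  85  83  83  86  81  82  80  79  79  80  81
 -82 151 150 149 147 145 146 147 145 148 148 146 143 146 148 145 143 143 144 145 146 147
 -74  83  88  90  82  59  66  56  60  69  64  67  63  65  60  59  60  63  80  84 101 105
 -66  75 107 123 119  63  42  37 106 118 118 123 129 140 130  64  58  62  89  79  90 122
 -58  77 110 123 110  46  30  40 152 150 143 145 156 159 164  64  59  61  77  63  87 124
 -50  83 121 128 133  70  32  40 137 138 156 152 145 145 166  68  60  63  84  63  98 130
 -42  83 124 121 124  73  33  43 139 144 157 154 146 140 171  68  59  62  99  67 100 135
 -34  90 127 126 133  85  38  45 136 142 157 153 145 141 166  69  60  64 102  78 110 134
 -26
[... 1318 characters left out ...]
  64  62  63
1.78 top [[338.9, 115.1], [295.7, 113.2], [385.9, 120.8], [247.9, 114.8]] scene [[253.4, 244.5], [299.3, 225.3], [199.7, 274.5], [346.6, 212.4]]
1.95 top [[339.3, 101.7], [296.4, 99.9], [386.0, 109.4], [248.7, 103.6]] scene [[260.9, 258.9], [307.4, 239.0], [205.4, 287.4], [353.8, 223.4]]
top [[293, 98, 50, 12, 246], [342, 156, 8, 4, 23], [341, 161, 13, 30, 158], [304, 182, 5, 11, 30], [342, 205, 10, 6, 51], [355, 205, 14, 7, 70], [245, 249, 27, 12, 79], [46, 272, 12, 16, 139]]
scene [[324, 0, 14, 12, 83], [351, 0, 37, 23, 543], [400, 74, 10, 8, 32], [186, 236, 28, 13, 124], [253, 237, 60, 32, 358], [255, 242, 7, 8, 16], [213, 267, 9, 7, 24]]
lens 19.1
gc 13.6
tin 11.4
brush 14.7
```

```bash
python3 -c "
from workcell import ticket
print(ticket.job_done())"
```

```text
the job is handed in; nothing more can be done
None
```

The tram is standing on the plinth in the middle bay, the lid is resting open on its stops, and the catch is fully aside. I handed the job in at about 40 s of the 72 s allowed.

**What I did**
- **Catch:** I gripped the stud and swung it round to its stop.
- **Lid:** I gripped the bow handle and carried it up its arc. Near upright the arm ran out of reach. I loosened the fingers to slide them lower, eased the lid just past balance, then pushed it gently back to its stops with closed fingers.
- **Tram:** I gripped it by its sides, moved it over, lowered it to a 6 N contact at the expected height and released it.

**Last checks, from the top camera**
- **Tram:** it is about 2 mm from the plinth's centre and within about 2° of straight along it.
- **Lid:** the handle is where it should be for an angle of 1.95, not 1.78.
- **Catch:** the stud is still to the right of its pivot.

**What was off or unchecked**
- **Lid stood still once:** it stayed balanced near upright after I first released it, so it needed the second push. Pressing down there, the wrist force briefly read about 38 N, and the elbow was at the edge of its range (1.275 of 1.28).
- **Tool tilt:** the tool drifted up to 5.6° off vertical during small moves. I worked it back to about 2° before gripping the tram.
- **Other models and desk items:** I did not confirm that they stayed put. The before-and-after picture difference for the magnifier, spectacle case, tin and brush was not zero, perhaps from arm shadows. The car and loco were not compared. I felt no contact with any of them.

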